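# Scoop ceramic beads from a tilt-out bin into a parts tray

## Task

Tilt the blue parts bin all the way forward by its bar and use the red-handled scoop to move every ceramic bead from it into the steel parts tray, in as many scoopfuls as it takes; do not take beads out of the bin with the fingers. When all the beads are in the tray, stand the scoop upright on its black mat again and push the bin fully shut. Leave the other things on the table where they are.

Things in the scene. Friction and masses are not known exactly. Their poses are not given: they have to be found in the camera images.
- hopper: grey steel housing of the blue tilt-out bin, fixed to the table, 105 deep x 162 wide x 132 high. Origin on the table top under the middle of the bin's pivot line; x points from the open front into the housing (side cheeks x = 0 to 105 mm, top cover 50 to 105), y across, z up.
- bin (a joint): tilt of the blue bin about its bottom front edge: 0 = shut (front panel upright), 0.96 rad = fully forward (towards -x of the housing) at its stop. Pivot friction (about 0.8 N m, some 6 N at the bar) holds it wherever it is left. Starts shut. Fully forward, the panel slopes 35 degrees up to the front, the floor 55 degrees up to the back; the beads slide into the V between.
- bin_pivot (a point): middle of the pivot line, 20 mm above the table, where the bin's front panel and floor meet at right angles. Axes turn with the bin: z up the panel's inner face (112 high, 5 thick), x along the floor (80 deep, ends in a 16 mm lip), y across. Inside width 130 between side plates, 100 high at the panel falling to 25 at the lip.
- bin_bar (a point): centre of the bin's steel pull bar: round, 10 mm diameter, 80 long across the bin (y), 148 mm from the pivot line and parallel to it, on two end posts 36 mm clear of the panel's top edge, to be pinched from above. 168 mm above the table when shut. Moves with the bin and has its axes.
- scoop_grip (a point): best grip point, on the scoop's flat red handle: 12 thick (scoop's y), 24 wide, 100 long, its axis leaning 5 degrees back from the pan's vertical, (-0.087, 0, 0.996); it goes on 43 mm above this point and 57 mm below. Scoop about 0.16 kg. Axes of the scoop: x out of its mouth, y across, z up.
- scoop_pan (a point): middle of the scoop pan's inner floor, axes as scoop_grip, which is at (-37, 0, 82) mm from here. Metal pan 62 long (x), 60 wide, floor 2 thick, its front edge 31 mm ahead of this point; underside 2 mm below it. Side walls 2.5 thick, 5 high near the mouth to 36 at the back; back wall 36. It stands by itself on its flat underside.
- mat: black rubber mat, 150 x 130 x 3 mm, fixed to the table, on which the scoop stands at the start; origin at the centre of its underside.
- tray_floor (a point): centre of the floor of the loose pressed-steel parts tray, 2 mm above the table: 110 (x) x 170 (y) mm outside, walls 2 thick rising to 26 above the table, 0.16 kg.
- bead0_mid (a point): cream ceramic insulator bead, a rounded barrel 20 mm long and 20 mm across with a small dark bore, 13 g, smooth; it rolls. The point is its centre. In the bin at the start, or absent.
- bead1_mid (a point): cream ceramic insulator bead, a rounded barrel 20 mm long and 20 mm across with a small dark bore, 13 g, smooth; it rolls. The point is its centre. In the bin at the start, or absent.
- bead2_mid (a point): cream ceramic insulator bead, a rounded barrel 20 mm long and 20 mm across with a small dark bore, 13 g, smooth; it rolls. The point is its centre. In the bin at the start, or absent.
- bead3_mid (a point): cream ceramic insulator bead, a rounded barrel 20 mm long and 20 mm across with a small dark bore, 13 g, smooth; it rolls. The point is its centre. In the bin at the start, or absent.
- bead4_mid (a point): cream ceramic insulator bead, a rounded barrel 20 mm long and 20 mm across with a small dark bore, 13 g, smooth; it rolls. The point is its centre. In the bin at the start, or absent.
- bead5_mid (a point): cream ceramic insulator bead, a rounded barrel 20 mm long and 20 mm across with a small dark bore, 13 g, smooth; it rolls. The point is its centre. In the bin at the start, or absent.
- bead6_mid (a point): cream ceramic insulator bead, a rounded barrel 20 mm long and 20 mm across with a small dark bore, 13 g, smooth; it rolls. The point is its centre. In the bin at the start, or absent.
- multimeter: multimeter, a bystander lying loose on the table; origin at the centre of its underside
- tape: roll of tape, a bystander lying loose on the table; origin at the centre of its underside
- eraser: eraser, a bystander lying loose on the table; origin at the centre of its underside
- screwdriver: screwdriver, a bystander lying loose on the table; origin at the centre of its underside
- marker: marker, a bystander lying loose on the table; origin at the centre of its underside

How it is judged:
By the outcome, as a careful person would: the job done as asked, in the order asked, and still so for the second after the job is handed in, with the robot touching nothing.
Of bead0, bead1, bead2, bead3, bead4, bead5, bead6 only 4 to 7 are there at a start; the rules pass over those that are not, and their reading is None.
At some moment in a run one of tray may be knocked a few centimetres aside while the robot is not near it.
It also fails if it takes over 210 s, if anything falls off the work surface, if the arm or the gripper's body presses on something with over 40 N, if the wrist force passes 120 N, or if a joint passes its speed limit or range.

## Robot

A 7-joint arm with a two-finger parallel gripper is mounted at the origin on a cart in front of the work surface, level with it; the furniture and walls round the work are solid. World frame = base frame: x ahead of the robot, y to its left, z up, the work surface at z = 0. Lengths are in m, angles in rad, forces in N, time in s.
With the tool pointing down it reaches from about 0.4 to 0.85 m from the base axis. Payload 10.4 kg.
Tool frame: the origin (TCP) lies midway between the tips of the shut fingers; the grasp point (between the pads) lies 19 mm behind it; z points along the fingers, y is the line along which they close (so a half turn about z gives the same grasp; the last joint's range is limited). The gripper opens to 85 mm and grips with 20 to 120 N. Pads are 22 mm wide; open, the fingers measure 114 mm over their backs; the gripper's body (76 mm by 85 mm) begins 54 mm behind the grasp point. The pads swing forward as they close: fully open they stand 13 mm farther back than shut.
Start: joints at [-1.146, 0.332, -0.065, 1.46, 0.022, 1.35, -0.088], TCP at [0.271, 0.563, 0.231] pointing down, gripper open.
Joint ranges: [-2.6, 2.6], [-0.5, 2.12], [-1.47, 1.34], [0.16, 2.42], [-1.27, 4.41], [0.06, 2.06], [-2.6, 2.6]. Speed limits (rad/s): [2.22, 2.22, 2.79, 2.79, 3.14, 3.14, 3.14].

## Interface

Orientations are given as a unit quaternion [x, y, z, w].
In Python, from workcell import get_obs, camera, camera_params, hand_in gives the robot as it stands.
- The arm moves only by the tool carry_out, never from a script. Its argument "commands" is a list that holds one entry, the list of rows, each a list of 6 numbers: the shift along the tool's x, y, z in units of 40 mm (1.0 is 40 mm), then the turn, a rotation vector about the tool's x, y, z in units of 6 degrees (1.0 is 6 degrees). In form: [[[x, y, z, ax, ay, az], ...]]. A call has 1 to 20 rows; each row shifts and turns the commanded pose from where the row before left it, along the tool's axes as they then stand; what a row does not reach is not made up. A row lasts 1/12 s, in which the tool goes at most 41.7 mm and 7.16 degrees, less where a joint would pass 70% of its speed; a pose out of reach is approached as far as the arm can. A call is refused whole if a number of a shift passes 1 or a number of a turn 1, either way. A call with a gripper value outside its range is refused whole. "hand" is the closure, from -1 (fully open) to 1 (shut), set as the call begins (left out, the last holds). The fingers move at their own pace and stop on an object; "force" is the grip in N (left out, the last holds). Time passes only in rows, so rows that do not move let the fingers close. It gives the time, the measured TCP pose, the force, the opening and the grip force at its end, in the units of the state.
- get_obs(): the state, without advancing time (a new reading comes with each control period).
- camera(name): name is "scene" or "top"; returns the picture (384x512x3 uint8, red, green, blue); there is no depth.
- camera_params(name): a dict with "mtx" (3x3 intrinsics, pixels), "R" (3x3) and "t" (3): a world point X has camera coordinates R X + t. Camera axes: x right, y down, z forward; pixel columns grow to the right and rows downward; lengths in m; the calibration is good to about 2 mm. A picture is of the moment at which its call begins. camera_params takes no time and is no camera call.
- hand_in(): hands the job in; it is judged then, once.
The state is a dict: "clock": time; "joint_pos": joint angles; "joint_velocities": joint speeds; "tau": joint torques, N m; "position": TCP position; "ee_rot": TCP orientation; "ft_force": force on the tool from outside, world axes, zero at the start; "torque": the same for the moment, N m; "grip_width": opening from 0.0 (shut) to 1.0 (fully open); "grasp_force": force on a finger pad.
Only numpy, scipy, OpenCV 4.12 (cv2) and the standard library are available. Lean on these libraries where they do the work, as an engineer would, in place of code of your own. Each camera call takes 0.05 s, during which the arm holds its last target. There are 200 camera calls.

## Working session

There is one attempt and no reset: what is moved stays moved. The work goes in short steps, Python scripts to look and compute and a tool call to move; the robot and the scene stay as the last step left them, time stands still between calls to the robot, and variables do not carry over. Pictures are saved under pics/ and viewed, at most 14 in all, crops included, and the job is handed in when it is done.

Besides the shell and the picture viewer there is one more tool, called by a JSON object that holds its "name" and its "arguments", one argument or row to a line. carry_out: Moves the arm, as the interface text tells. Its arguments: {"type":"object","properties":{"commands":{"type":"array"},"hand":{"type":"number"},"force":{"type":"number"}},"required":["commands"]}

```bash
mkdir -p pics; ls
python3 - <<'E'
from workcell import *
import cv2,numpy as np
o=get_obs();print({k:np.round(v,3).tolist() if not isinstance(v,float) else v for k,v in o.items()})
for n in("scene","top"):
    im=camera(n);cv2.imwrite(f"pics/{n}0.png",cv2.resize(im[:,:,::-1],(800,600),interpolation=cv2.INTER_CUBIC))
    p=camera_params(n);print(n,{k:np.round(v,4).tolist() for k,v in p.items()})
E
```

```text
pics
{'clock': 0.0, 'joint_pos': [-1.146, 0.333, -0.065, 1.461, 0.022, 1.35, -0.089], 'joint_velocities': [-0.0, -0.0, 0.001, -0.001, 0.001, -0.002, 0.001], 'tau': [-0.001, -62.544, 0.049, -39.16, 0.016, 0.01, -0.0], 'position': [0.27, 0.563, 0.231], 'ee_rot': [0.222, 0.975, -0.001, -0.0], 'ft_force': [-0.108, 0.606, -0.086], 'torque': [-0.028, 0.062, 0.024], 'grasp_force': 0.0, 'grip_width': 1.0033953891515914}
scene {'mtx': [[390.5267, 0.0, 250.9939], [0.0, 390.5267, 187.9999], [0.0, 0.0, 1.0]], 'R': [[0.5832, -0.8122, -0.015], [-0.5914, -0.4119, -0.6932], [0.5568, 0.4132, -0.7206]], 't': [-0.2893, 0.3888, 0.8031]}
top {'mtx': [[402.2135, 0.0, 259.5615], [0.0, 402.2135, 186.0555], [0.0, 0.0, 1.0]], 'R': [[-0.0077, -0.9999, 0.0133], [-0.9935, 0.0061, -0.1141], [0.114, -0.0141, -0.9934]], 't': [0.0006, 0.5346, 1.3121]}
```

View pics/scene0.png

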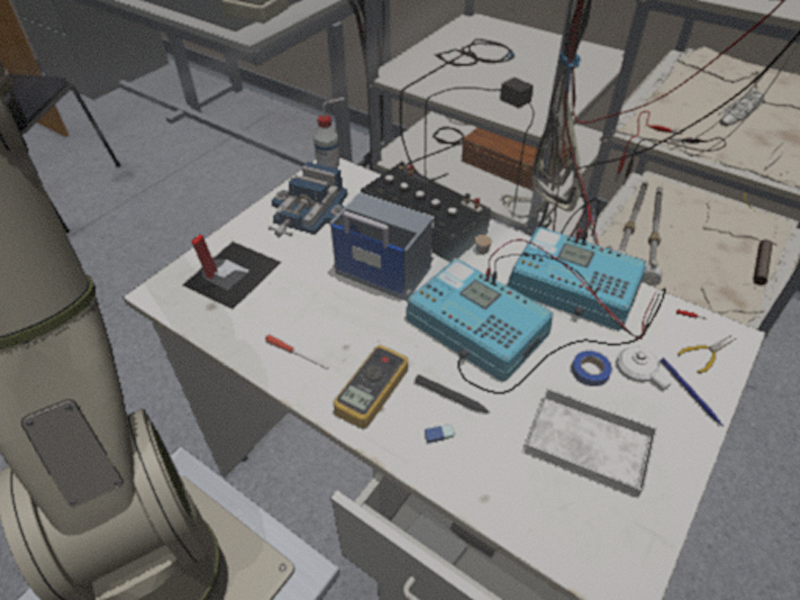

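View pics/top0.png

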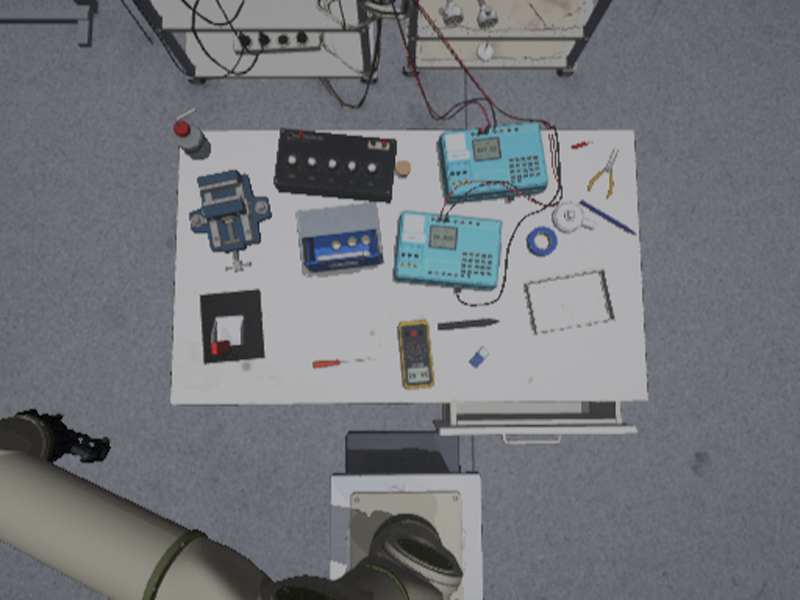

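```bash
cat > h.py <<'E'
from workcell import *
import cv2,numpy as np
from scipy.spatial.transform import Rotation as Ro
np.set_printoptions(precision=4,suppress=True)
def ray(n,u,v):
    p=camera_params(n);R=np.array(p["R"]);d=R.T@np.linalg.inv(p["mtx"])@[u,v,1];c=-R.T@np.array(p["t"]);return c,d
def atz(n,u,v,z):
    c,d=ray(n,u,v);return c+d*(z-c[2])/d[2]
def proj(n,X):
    p=camera_params(n);q=(np.atleast_2d(X)@np.array(p["R"]).T+p["t"])@np.array(p["mtx"]).T;return q[:,:2]/q[:,2:]
def tile(im,x,y,w=80,h=60,s=5):
    t=cv2.resize(im[y:y+h,x:x+w,::-1],None,fx=s,fy=s,interpolation=cv2.INTER_CUBIC)
    for i in range(0,w,10): cv2.putText(t,str(x+i),(i*s,8),0,.3,(0,255,0));cv2.line(t,(i*s,10),(i*s,14),(0,255,0))
    for j in range(10,h,10): cv2.putText(t,str(y+j),(0,j*s+3),0,.3,(0,255,0));cv2.line(t,(20,j*s),(24,j*s),(0,255,0))
    return t
def state():
    o=get_obs();print("t",round(o["clock"],2),"p",np.array(o["position"]),"q",np.array(o["ee_rot"]),"F",np.array(o["ft_force"]),"w",round(o["grip_width"],3),"gf",round(o["grasp_force"],1))
E
python3 - <<'E'
from h import *
a=camera("top");b=camera("scene")
m=np.vstack([np.hstack([tile(a,180,120),tile(a,115,180)]),np.hstack([tile(a,325,165),tile(b,110,143)])])
cv2.imwrite("pics/m1.png",m)
cv2.imwrite("pics/m2.png",tile(b,200,120,100,75,8))
E
```

```text
(no output)
```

View pics/m1.png

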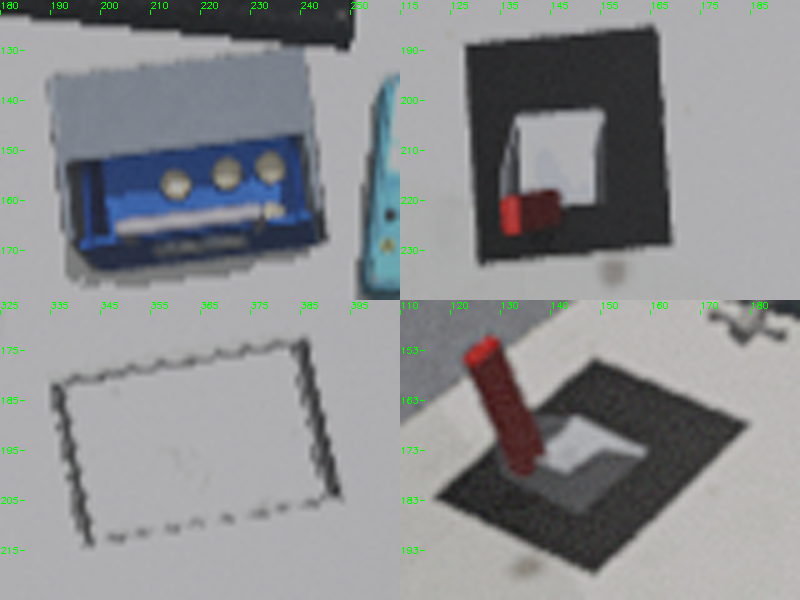

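View pics/m2.png

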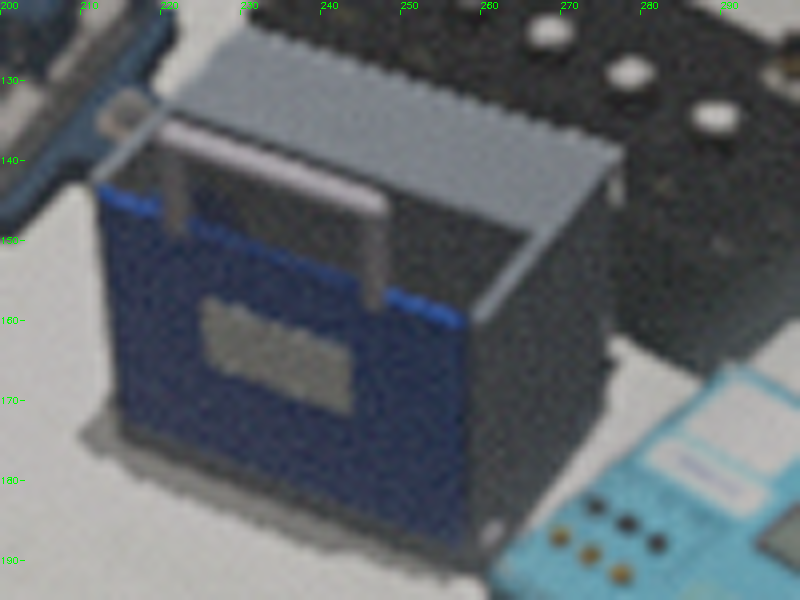

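Run:
```python
from h import *
def P(n,l,z):
    r=np.array([atz(n,u,v,z) for u,v in l]);print(n,z,r[:,:2].tolist() and r[:,:2].round(4).tolist(),'mean',r.mean(0)[:2]);return r
print("hopper cover top");P("top",[(190,134.5),(239.5,129.5),(240,147),(193.5,152)],.132)
print("cover scene BL BR FR FL");P("scene",[(230.5,123),(277,139),(259,160),(211.5,142.5)],.132)
print("bar");P("top",[(203,165.5),(235.5,162)],.171);P("scene",[(220,136.2),(248,145.7)],.17)
print("mat");P("top",[(128.5,189),(166,185.5),(169.5,228.5),(131,232.5)],.003)
P("scene",[(149,155),(179,168.5),(149,197.5),(117,182.5)],.003)
print("scoop mouth");P("top",[(139,202.8),(155.5,202)],.005);P("scene",[(146,166.5),(159,173.5)],.008)
print("handle top");P("top",[(137,222.5)],.130);P("scene",[(126.5,153)],.130)
print("tray");P("top",[(335.5,181),(386,173.5),(392.5,204.5),(342.5,213.5)],.026)
print("beads");P("top",[(215,157),(225,155),(234,153.5)],.035)
print("cam", *[ (-np.array(camera_params(n)["R"]).T@camera_params(n)["t"]) for n in ("top","scene")])
```

```text
hopper cover top
top 0.132 [[0.6864, 0.2143], [0.7017, 0.0598], [0.6459, 0.0584], [0.6308, 0.2028]] mean [0.6662 0.1338]
cover scene BL BR FR FL
scene 0.132 [[0.6873, 0.2109], [0.703, 0.0541], [0.5998, 0.0452], [0.5836, 0.1993]] mean [0.6434 0.1274]
bar
top 0.171 [[0.5816, 0.168], [0.5917, 0.0706]] mean [0.5866 0.1193]
scene 0.17 [[0.5841, 0.165], [0.5952, 0.0779]] mean [0.5896 0.1214]
mat
top 0.003 [[0.5305, 0.4409], [0.5416, 0.3144], [0.3962, 0.2999], [0.3839, 0.4282]] mean [0.4631 0.3708]
scene 0.003 [[0.5323, 0.4368], [0.5409, 0.3115], [0.3987, 0.2987], [0.3865, 0.4247]] mean [0.4646 0.3679]
scoop mouth
top 0.005 [[0.4832, 0.4036], [0.4855, 0.3482]] mean [0.4844 0.3759]
scene 0.008 [[0.4846, 0.3995], [0.4852, 0.3428]] mean [0.4849 0.3711]
handle top
top 0.13 [[0.4138, 0.3724]] mean [0.4138 0.3724]
scene 0.13 [[0.4145, 0.3677]] mean [0.4145 0.3677]
tray
top 0.026 [[0.5507, -0.2587], [0.5752, -0.4304], [0.4702, -0.4477], [0.4414, -0.2789]] mean [ 0.5094 -0.3539]
beads
top 0.035 [[0.633, 0.1455], [0.6396, 0.112], [0.6446, 0.0819]] mean [0.6391 0.1131]
cam [0.3816 0.0158 1.3644] [-0.0485 -0.4067  0.8439]
```

{"name": "carry_out", "arguments": {
  "commands": [
    [[-0.85,-0.465,0,0,0,0],[-0.85,-0.465,0,0,0,0],[-0.85,-0.465,0,0,0,0],[-0.85,-0.465,0,0,0,0],[-0.85,-0.465,0,0,0,0],[-0.85,-0.465,0,0,0,0],[-0.85,-0.465,0,0,0,0],[-0.85,-0.465,0,0,0,0],[-0.85,-0.465,0,0,0,0],[-0.85,-0.465,0,0,0,0],[-0.85,-0.465,0,0,0,0],[-0.85,-0.465,0,0,0,0],[-0.85,-0.465,0,0,0,0],[-0.85,-0.465,0,0,0,0]]
  ],
  "hand": -0.3,
  "force": 40
}}

```text
clock: 1.37
position: [0.5877, 0.1209, 0.2313]
ee_rot: [0.222, 0.975, 0.0, 0.0]
ft_force: [-0.4, -0.8, 0.6]
grip_width: 0.652
grasp_force: 0.0
```

{"name": "carry_out", "arguments": {
  "commands": [
    [[0,0,0,0,0,0.98],[0,0,0,0,0,0.98],[0,0,0,0,0,0.98],[0,0,0,0,0,0.98],[0,0,0,0,0,0.98],[0,0,0,0,0,0.98],[0,0,0,0,0,0.98],[0,0,0,0,0,0.98],[0,0,0,0,0,0.98],[0,0,0,0,0,0.98],[0,0,0,0,0,0],[0,0,0,0,0,0]]
  ]
}}

```text
clock: 2.37
position: [0.5868, 0.1227, 0.2312]
ee_rot: [0.671, 0.742, -0.0, -0.0]
ft_force: [0.9, 0.5, 0.0]
grip_width: 0.65
grasp_force: 0.0
```

```bash
cat >> h.py <<'E'
def plan(p,R=None):
    "moves in tool axes: shift units (40mm) in present axes, then turn units (6deg)"
    o=get_obs();Rt=Ro.from_quat(o["ee_rot"]);s=Rt.inv().apply(np.array(p)-o["position"])/.04
    print("shift units",s,"min rows",np.abs(s).max())
    if R is not None:print("turn units",np.degrees((Rt.inv()*R).as_rotvec())/6)
def tool(y,z):
    "rotation with tool y and z along given directions"
    z=np.array(z,float);z/=np.linalg.norm(z);y=np.array(y,float);y-=z*(y@z);y/=np.linalg.norm(y)
    return Ro.from_matrix(np.c_[np.cross(y,z),y,z])
E
python3 - <<'E'
from h import *
state();print(np.array(get_obs()["joint_pos"]))
plan([.588,.1225,.156],tool([.995,.1,0],[0,0,-1]))
E
```

```text
t 2.37 p [0.5868 0.1227 0.2312] q [ 0.6709  0.7416 -0.0001 -0.0001] F [0.8686 0.4962 0.0266] w 0.65 gf 0.0
[-0.615   0.2828  0.4087  1.5535 -0.1144  1.3293 -0.0933]
shift units [-0.0072  0.0294  1.879 ] min rows 1.8789653246382092
turn units [-0.0024  0.0005 -0.0011]
```

{"name": "carry_out", "arguments": {
  "commands": [
    [[0,0,0.47,0,0,0],[0,0,0.47,0,0,0],[0,0,0.47,0,0,0],[0,0,0.47,0,0,0],[0,0,0,0,0,0]]
  ]
}}

```text
clock: 2.78
position: [0.5849, 0.1222, 0.1524]
ee_rot: [0.671, 0.742, -0.002, -0.001]
ft_force: [-0.4, 0.5, -0.6]
grip_width: 0.653
grasp_force: 0.0
```

{"name": "carry_out", "arguments": {
  "commands": [
    [[0,0,0,0,0,0],[0,0,0,0,0,0],[0,0,0,0,0,0],[0,0,0,0,0,0],[0,0,0,0,0,0],[0,0,0,0,0,0],[0,0,0,0,0,0],[0,0,0,0,0,0],[0,0,0,0,0,0]]
  ],
  "hand": 1,
  "force": 40
}}

```text
clock: 3.53
position: [0.5881, 0.1227, 0.1577]
ee_rot: [0.672, 0.741, 0.001, 0.001]
ft_force: [2.1, 0.4, 7.2]
grip_width: 0.1
grasp_force: 39.2
```

Run:
```python
from h import *
state()
# arc rows: shift in tool y (=-+housing x) and z
Rt=Ro.from_quat(get_obs()["ee_rot"])
print("tool y world",Rt.apply([0,1,0]))
a=np.linspace(0,.97,14);X=-.148*np.sin(a);Z=.148*np.cos(a)
print(np.c_[np.diff(X)/.04,-np.diff(Z)/.04])
```

```text
t 3.53 p [0.5881 0.1227 0.1577] q [0.672  0.7406 0.0014 0.0008] F [2.132  0.3536 7.2396] w 0.1 gf 39.2
tool y world [0.9953 0.097  0.0032]
[[-0.2758  0.0103]
 [-0.2743  0.0308]
 [-0.2712  0.0512]
 [-0.2667  0.0713]
 [-0.2606  0.0909]
 [-0.2531  0.1101]
 [-0.2442  0.1287]
 [-0.2339  0.1465]
 [-0.2223  0.1636]
 [-0.2095  0.1797]
 [-0.1955  0.1948]
 [-0.1805  0.2088]
 [-0.1644  0.2217]]
```

{"name": "carry_out", "arguments": {
  "commands": [
    [[0,-0.28,0.01,0,0,0],[0,-0.27,0.03,0,0,0],[0,-0.27,0.05,0,0,0],[0,-0.27,0.07,0,0,0],[0,-0.26,0.09,0,0,0],[0,-0.25,0.11,0,0,0],[0,-0.24,0.13,0,0,0],[0,-0.23,0.15,0,0,0],[0,-0.22,0.16,0,0,0],[0,-0.21,0.18,0,0,0],[0,-0.2,0.19,0,0,0],[0,-0.18,0.21,0,0,0],[0,-0.16,0.22,0,0,0],[0,-0.04,0.04,0,0,0],[0,0,0,0,0,0]]
  ]
}}

```text
clock: 4.78
position: [0.4703, 0.1102, 0.094]
ee_rot: [0.673, 0.74, 0.005, 0.004]
ft_force: [16.4, -5.5, 8.5]
grip_width: 0.095
grasp_force: 42.1
```

Run:
```python
from h import *
state()
b=camera("scene");cv2.imwrite("pics/m3.png",tile(b,170,110,130,97,6))
```

```text
t 4.78 p [0.4703 0.1102 0.094 ] q [0.6725 0.74   0.0052 0.0042] F [16.4281 -5.4613  8.4859] w 0.095 gf 42.1
```

View pics/m3.png

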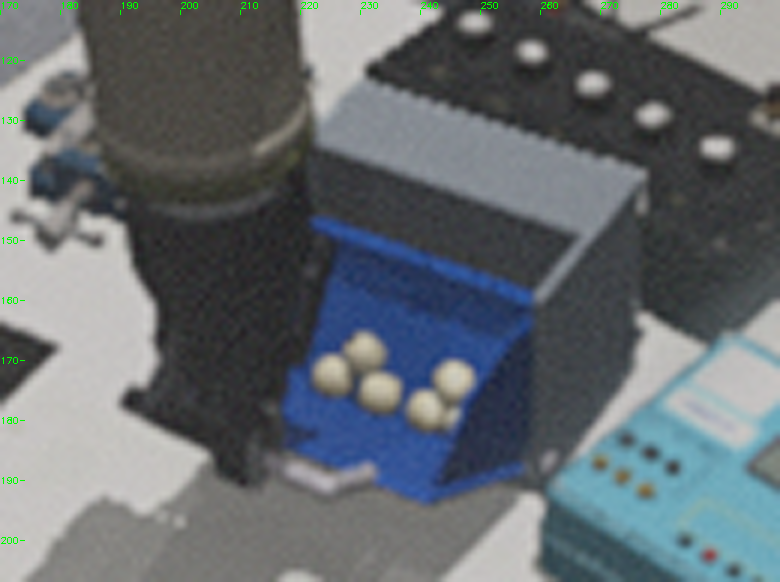

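{"name": "carry_out", "arguments": {
  "commands": [
    [[0,0.1,0,0,0,0],[0,0,0,0,0,0],[0,0,0,0,0,0],[0,0,0,0,0,0],[0,0,0,0,0,0]]
  ],
  "hand": -0.2
}}

```text
clock: 5.25
position: [0.4676, 0.1111, 0.0901]
ee_rot: [0.672, 0.741, -0.001, -0.0]
ft_force: [0.7, -0.6, 0.5]
grip_width: 0.595
grasp_force: 0.0
```

{"name": "carry_out", "arguments": {
  "commands": [
    [[0,0,-0.5,0,0,0],[0,0,-0.8,0,0,0],[0,0,-0.9,0,0,0],[0,0,-0.9,0,0,0],[0,0,-0.8,0,0,0],[0,0,0,0,0,0]]
  ]
}}

```text
clock: 5.75
position: [0.4704, 0.1118, 0.2526]
ee_rot: [0.672, 0.74, 0.004, 0.001]
ft_force: [-0.4, 0.8, 0.9]
grip_width: 0.601
grasp_force: 0.0
```

Run:
```python
from h import *
state()
a=camera("top");b=camera("scene");cv2.imwrite("pics/m4.png",np.vstack([tile(a,180,130,100,58,8)[:300],tile(b,195,138,100,37,8)[:296]]))
y=.04;al=np.radians(25);f=np.array([np.cos(y),np.sin(y),0]);tz=np.sin(al)*f-[0,0,np.cos(al)]
T=np.array([.4166,.371,.087])+.019*tz;pre=T-.1*tz
print(T,pre);plan([*pre[:2],.24],tool([-np.sin(y),np.cos(y),0],tz))
```

```text
t 5.75 p [0.4704 0.1118 0.2526] q [0.6721 0.7405 0.004  0.0014] F [-0.3513  0.7968  0.8964] w 0.601 gf 0.0
[0.4246 0.3713 0.0698] [0.3824 0.3696 0.1604]
shift units [ 6.6357 -1.5178  0.1852] min rows 6.635735037662377
turn units [ -3.1294  -3.3303 -14.2105]
```

View pics/m4.png

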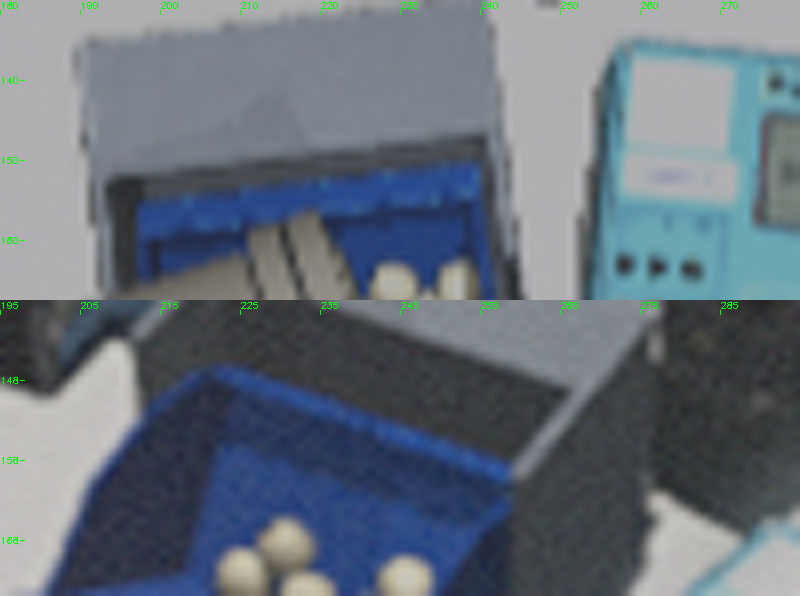

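{"name": "carry_out", "arguments": {
  "commands": [
    [[0.83,-0.19,0.02,0,0,0],[0.83,-0.19,0.02,0,0,0],[0.83,-0.19,0.02,0,0,0],[0.83,-0.19,0.02,0,0,0],[0.83,-0.19,0.02,0,0,0],[0.83,-0.19,0.02,0,0,0],[0.83,-0.19,0.02,0,0,0],[0.83,-0.19,0.02,0,0,0]]
  ]
}}

```text
clock: 6.52
position: [0.3806, 0.3704, 0.2382]
ee_rot: [0.672, 0.74, -0.001, -0.0]
ft_force: [0.8, 0.8, 0.1]
grip_width: 0.6
grasp_force: 0.0
```

{"name": "carry_out", "arguments": {
  "commands": [
    [[0,0,0,-0.196,-0.208,-0.888],[0,0,0,-0.196,-0.208,-0.888],[0,0,0,-0.196,-0.208,-0.888],[0,0,0,-0.196,-0.208,-0.888],[0,0,0,-0.196,-0.208,-0.888],[0,0,0,-0.196,-0.208,-0.888],[0,0,0,-0.196,-0.208,-0.888],[0,0,0,-0.196,-0.208,-0.888],[0,0,0,-0.196,-0.208,-0.888],[0,0,0,-0.196,-0.208,-0.888],[0,0,0,-0.196,-0.208,-0.888],[0,0,0,-0.196,-0.208,-0.888],[0,0,0,-0.196,-0.208,-0.888],[0,0,0,-0.196,-0.208,-0.888],[0,0,0,-0.196,-0.208,-0.888],[0,0,0,-0.196,-0.208,-0.888],[0,0,0,0,0,0]]
  ]
}}

```text
clock: 7.93
position: [0.3811, 0.3684, 0.2379]
ee_rot: [-0.022, 0.976, 0.003, 0.215]
ft_force: [-0.9, 0.4, 0.8]
grip_width: 0.6
grasp_force: 0.0
```

Run:
```python
from h import *
state();print(np.array(get_obs()["joint_pos"]))
a=camera("top");b=camera("scene");cv2.imwrite("pics/m5.png",np.vstack([tile(a,180,130,80,60,5),tile(b,205,138,80,60,5)]))
y=.04;al=np.radians(25);f=np.array([np.cos(y),np.sin(y),0]);tz=np.sin(al)*f-[0,0,np.cos(al)]
T=np.array([.4166,.371,.087])+.019*tz;pre=T-.1*tz
plan(pre,tool([-np.sin(y),np.cos(y),0],tz));plan(T)
```

```text
t 7.93 p [0.3811 0.3684 0.2379] q [-0.0223  0.9763  0.0026  0.2153] F [-0.9233  0.3856  0.7925] w 0.6 gf 0.0
[-1.0781 -0.0727 -0.0194  1.9687  0.4316  1.0656  0.3418]
shift units [0.8055 0.019  1.7887] min rows 1.7887282108242082
turn units [-0.023  -0.0298 -0.0221]
shift units [0.7977 0.0251 4.2887] min rows 4.288708777006959
```

View pics/m5.png

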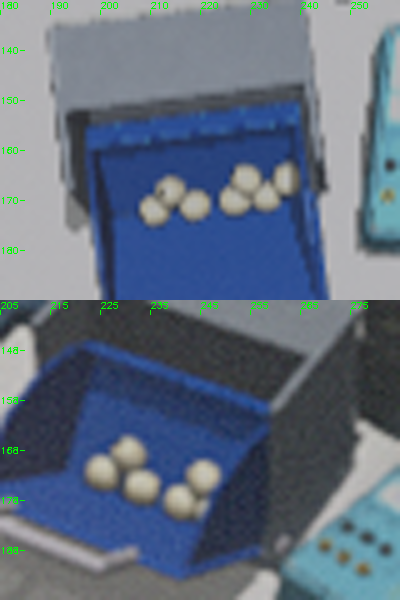

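{"name": "carry_out", "arguments": {
  "commands": [
    [[0.2,0,0.45,0,0,0],[0.2,0,0.45,0,0,0],[0.2,0,0.45,0,0,0],[0.2,0.02,0.45,0,0,0],[0,0,0.5,0,0,0],[0,0,0.5,0,0,0],[0,0,0.5,0,0,0],[0,0,0.5,0,0,0],[0,0,0.48,0,0,0],[0,0,0,0,0,0]]
  ]
}}

```text
clock: 8.87
position: [0.4253, 0.3696, 0.0675]
ee_rot: [-0.018, 0.977, 0.001, 0.214]
ft_force: [-1.1, -0.6, 0.5]
grip_width: 0.597
grasp_force: 0.0
```

Run:
```python
from h import *
state()
a=camera("top");b=camera("scene");cv2.imwrite("pics/m6.png",np.hstack([tile(b,100,130,100,80,5),tile(a,115,180,60,80,5)]))
```

```text
t 8.87 p [0.4253 0.3696 0.0675] q [-0.0176  0.9766  0.0015  0.2141] F [-1.1402 -0.6152  0.4644] w 0.597 gf 0.0
```

View pics/m6.png

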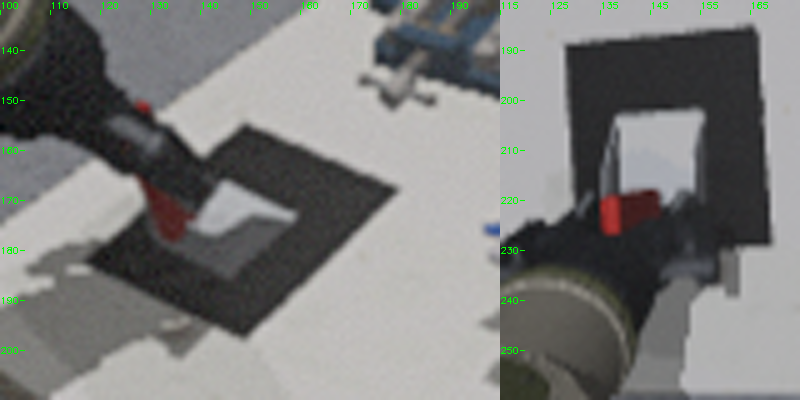

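{"name": "carry_out", "arguments": {
  "commands": [
    [[0,0,0,0,0,0],[0,0,0,0,0,0],[0,0,0,0,0,0],[0,0,0,0,0,0],[0,0,0,0,0,0],[0,0,0,0,0,0],[0,0,0,0,0,0],[0,0,0,0,0,0],[0,0,0,0,0,0],[0,0,0,0,0,0],[0,0,0,0,0,0],[0,0,0,0,0,0]]
  ],
  "hand": 1,
  "force": 100
}}

```text
clock: 9.97
position: [0.4252, 0.3729, 0.0724]
ee_rot: [-0.02, 0.976, 0.005, 0.216]
ft_force: [-2.1, -0.0, 7.0]
grip_width: 0.125
grasp_force: 98.0
```

Run:
```python
from h import *
import json
state();o=get_obs();json.dump(dict(p=list(map(float,o["position"])),q=list(map(float,o["ee_rot"]))),open("grasp.json","w"))
```

```text
t 9.97 p [0.4252 0.3729 0.0724] q [-0.0195  0.9761  0.0048  0.2162] F [-2.0923 -0.0442  7.0343] w 0.125 gf 98.0
```

```bash
cat >> h.py <<'E'
import json
O=np.array([.5907,.1243,0]);EX=np.array([.995,.1,0]);EY=np.array([-.1,.995,0])
g=json.load(open("grasp.json")); Rg=Ro.from_quat(g["q"]); yt=Rg.apply([0,1,0]); yaw0=np.arctan2(-yt[0],yt[1])
def scoopR(yaw,pitch): # pitch>0 mouth up
    return Ro.from_euler("ZY",[yaw,-pitch])
S0=scoopR(yaw0,0); pan0=np.array([g["p"][0]+.0284,g["p"][1]+yaw0*.0284,.005])
offT=S0.inv().apply(np.array(g["p"])-pan0); relR=S0.inv()*Rg
def tcp(pan,yaw,pitch): # degrees for pitch, pan centre world
    S=scoopR(yaw,np.radians(pitch));return np.array(pan)+S.apply(offT),S*relR
def hpt(x,y,z):return O+EX*x+EY*y+[0,0,z]
def lip2pan(lip,yaw,pitch): # lip= front edge upper floor point
    return np.array(lip)-scoopR(yaw,np.radians(pitch)).apply([.031,0,0])
def vpt(a,b,y=0): # a up the panel from pivot, b normal off the panel (up the bin floor)
    c,s=np.cos(np.radians(35)),np.sin(np.radians(35));return hpt(-a*c+b*s,y,.02+a*s+b*c)
def scoopnow():
    o=get_obs();R=Ro.from_quat(o["ee_rot"])*relR.inv();p=np.array(o["position"])-R.apply(offT);e=R.as_euler("ZYX",degrees=True)
    lip=p+R.apply([.031,0,0]);d=lip-O;print("pan",p,"yaw %.3f pitch %.1f roll %.1f"%(np.radians(e[0]),-e[1],e[2]),"lip in hopper",np.array([d@EX,d@EY,d[2]]))
E
python3 - <<'E'
from h import *
scoopnow();print(yaw0)
for u,v in [(209,172),(212.5,168),(217,171),(225,170),(227,166),(231.5,169.5),(235,166)]:
    d=atz("top",u,v,.036)-O;print("bead",d@EX,d@EY-.002)
for pt in [(-.03,0.028,.16)]:
    p,R=tcp(lip2pan(hpt(*pt),.1,-35),.1,-35);print(p);plan(p,R)
print(*[vpt(a,b)-O for a,b in[(0,0),(.112,0),(.148,0),(0,.08)]])
E
```

```text
pan [0.4536 0.374  0.005 ] yaw 0.040 pitch -0.0 roll 0.0 lip in hopper [-0.0805  0.2603  0.005 ]
0.04020227790109682
bead -0.004404585000968621 0.03945218421782458
bead 0.007794297492071969 0.026597082909868917
bead -0.0038635755536631142 0.012653583773319974
bead -0.0033219666669070036 -0.014174709569168924
bead 0.009419778710185608 -0.0221340503901298
bead -0.003931119975200117 -0.035889362862394254
bead 0.006603376648496099 -0.04868827030652221
[0.5481 0.1482 0.2493]
shift units [-4.4462 -5.7318 -2.814 ] min rows 5.731820742470505
turn units [-0.073   5.8321 -0.5697]
[0.   0.   0.02] [-0.0913 -0.0092  0.0842] [-0.1206 -0.0121  0.1049] [0.0457 0.0046 0.0855]
```

```bash
cat >> h.py <<'E'
from scipy.linalg import logm,expm
def M(p,R):
    T=np.eye(4);T[:3,:3]=R.as_matrix();T[:3,3]=p;return T
def seq(wps):
    "wps: (lip point, yaw, pitch, rows or 0); prints identical rows (screw motion) for each leg"
    o=get_obs();A=M(o["position"],Ro.from_quat(o["ee_rot"]))
    for lip,yaw,pit,n in wps:
        B=M(*tcp(lip2pan(lip,yaw,pit),yaw,pit));D=np.linalg.inv(A)@B
        rv=Ro.from_matrix(D[:3,:3]).as_rotvec();k=max(np.linalg.norm(D[:3,3])/.038,np.degrees(np.linalg.norm(rv))/5.9)
        L=np.real(logm(D));n=n or int(np.ceil(k*1.1)+0)
        r=expm(L/n);s=r[:3,3]/.04;w=np.degrees(Ro.from_matrix(r[:3,:3]).as_rotvec())/6
        print(n,"x",[round(float(v),3) for v in [*s,*w]]);A=B
def lipnow():
    o=get_obs();R=Ro.from_quat(o["ee_rot"])*relR.inv();return np.array(o["position"])-R.apply(offT)+R.apply([.031,0,0])
E
python3 - <<'E'
from h import *
l=lipnow()
seq([(l+[0,0,.13],yaw0,0,0),(hpt(-.03,.026,.16),.1,-37,0),(vpt(.045,.015,.026),.1,-37,0),(vpt(.04,.002,.026),.1,-37,4),(vpt(.001,.002,.026),.1,-37,8)])
E
```

```text
4 x [-0.343, 0.001, -0.737, 0.0, 0.0, 0.0]
8 x [-0.371, -0.733, -0.093, -0.008, 0.771, -0.071]
3 x [-0.191, -0.001, 0.828, 0.0, -0.0, 0.0]
4 x [0.003, -0.0, 0.087, 0.0, -0.0, 0.0]
8 x [-0.112, 0.0, 0.048, 0.0, -0.0, 0.0]
```

{"name": "carry_out", "arguments": {
  "commands": [
    [[-0.17,0,-0.37,0,0,0],[-0.34,0,-0.74,0,0,0],[-0.34,0,-0.74,0,0,0],[-0.34,0,-0.74,0,0,0],[-0.17,0,-0.37,0,0,0],[0,0,0,0,0,0]]
  ]
}}

```text
clock: 10.47
position: [0.4256, 0.3734, 0.2061]
ee_rot: [-0.019, 0.976, 0.007, 0.217]
ft_force: [-0.3, 1.6, -2.1]
grip_width: 0.122
grasp_force: 97.9
```

{"name": "carry_out", "arguments": {
  "commands": [
    [[-0.37,-0.73,-0.09,-0.01,0.77,-0.07],[-0.37,-0.73,-0.09,-0.01,0.77,-0.07],[-0.37,-0.73,-0.09,-0.01,0.77,-0.07],[-0.37,-0.73,-0.09,-0.01,0.77,-0.07],[-0.37,-0.73,-0.09,-0.01,0.77,-0.07],[-0.37,-0.73,-0.09,-0.01,0.77,-0.07],[-0.37,-0.73,-0.09,-0.01,0.77,-0.07],[-0.37,-0.73,-0.09,-0.01,0.77,-0.07],[0,0,0,0,0,0],[0,0,0,0,0,0]]
  ]
}}

```text
clock: 11.3
position: [0.5512, 0.1435, 0.2447]
ee_rot: [-0.046, 0.993, -0.006, -0.107]
ft_force: [-0.4, 1.0, -1.8]
grip_width: 0.127
grasp_force: 97.8
```

Run:
```python
from h import *
state();scoopnow();print(np.array(get_obs()["joint_pos"]))
a=camera("top");b=camera("scene");cv2.imwrite("pics/m7.png",np.hstack([tile(b,190,105,100,100,4),tile(a,180,120,100,100,4)]))
# expected lip corners in images
R=Ro.from_quat(get_obs()["ee_rot"])*relR.inv();l=lipnow()
for n in("scene","top"):print(n,proj(n,[l+R.apply([0,s,0]) for s in(-.03,.03)]+[l+R.apply([-.068,0,.125])]))
seq([(vpt(.045,.015,.026),.1,-37,0),(vpt(.04,.002,.026),.1,-37,4)])
```

```text
t 11.3 p [0.5512 0.1435 0.2447] q [-0.0457  0.9932 -0.0062 -0.107 ] F [-0.3551  0.9873 -1.8375] w 0.127 gf 97.8
pan [0.5331 0.1416 0.1739] yaw 0.090 pitch -37.3 roll -0.2 lip in hopper [-0.0309  0.0227  0.1551]
[-0.5711  0.3738  0.3493  1.4224 -0.1522  1.581   1.4469]
scene [[228.3171 151.0311]
 [209.8425 144.0753]
 [219.4692  99.2714]]
top [[220.1909 173.3972]
 [200.4197 175.4355]
 [203.9054 159.1656]]
3 x [-0.2, -0.005, 0.801, 0.001, -0.006, -0.006]
4 x [0.003, -0.0, 0.087, 0.0, -0.0, 0.0]
```

View pics/m7.png

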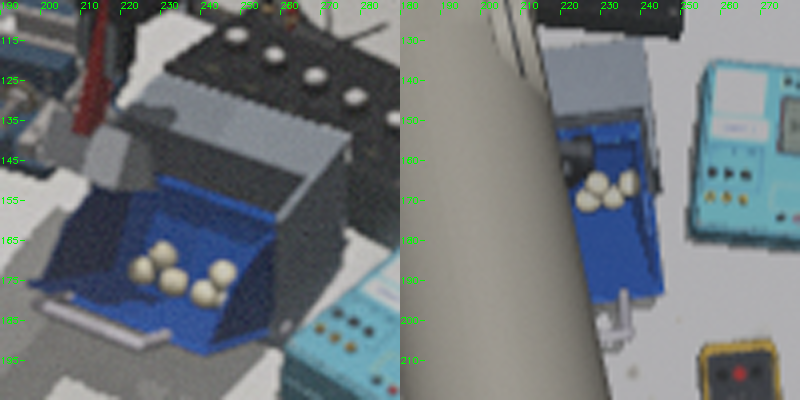

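{"name": "carry_out", "arguments": {
  "commands": [
    [[-0.15,0,0.6,0,0,0],[-0.15,0,0.6,0,0,0],[-0.15,0,0.6,0,0,0],[-0.15,0,0.6,0,0,0],[0,0,0.08,0,0,0],[0,0,0.08,0,0,0],[0,0,0,0,0,0]]
  ]
}}

```text
clock: 11.98
position: [0.552, 0.1477, 0.1439]
ee_rot: [-0.049, 0.993, -0.004, -0.104]
ft_force: [0.5, 0.5, -1.9]
grip_width: 0.129
grasp_force: 97.6
```

Run:
```python
from h import *
state();scoopnow()
seq([(vpt(.04,.002,.026),.1,-37,3),(vpt(.001,.002,.026),.1,-37,8)])
print(vpt(.04,.002,.026)-O)
```

```text
t 11.98 p [0.552  0.1477 0.1439] q [-0.0493  0.9933 -0.0042 -0.1043] F [ 0.4808  0.497  -1.9177] w 0.129 gf 97.6
pan [0.5343 0.146  0.0729] yaw 0.100 pitch -37.0 roll 0.1 lip in hopper [-0.0292  0.0273  0.0543]
3 x [0.003, -0.01, 0.083, 0.004, 0.002, -0.0]
8 x [-0.112, 0.0, 0.048, 0.0, -0.0, 0.0]
[-0.0341  0.0227  0.0446]
```

{"name": "carry_out", "arguments": {
  "commands": [
    [[0,0,0.08,0,0,0],[0,0,0.08,0,0,0],[0,0,0.08,0,0,0],[0,0,0,0,0,0]]
  ]
}}

```text
clock: 12.32
position: [0.551, 0.1469, 0.1342]
ee_rot: [-0.049, 0.993, -0.004, -0.104]
ft_force: [-0.2, 0.3, -0.8]
grip_width: 0.124
grasp_force: 98.0
```

{"name": "carry_out", "arguments": {
  "commands": [
    [[0,0,0.04,0,0,0],[0,0,0.04,0,0,0],[0,0,0,0,0,0]]
  ]
}}

```text
clock: 12.57
position: [0.5518, 0.1473, 0.1328]
ee_rot: [-0.049, 0.994, -0.004, -0.102]
ft_force: [2.9, 1.7, 12.7]
grip_width: 0.122
grasp_force: 100.0
```

Run:
```python
from h import *
state();scoopnow()
seq([(vpt(.001,.002,.026),.1,-37,8)])
```

```text
t 12.57 p [0.5518 0.1473 0.1328] q [-0.0489  0.9936 -0.0036 -0.1019] F [ 2.8843  1.6916 12.7363] w 0.122 gf 100.0
pan [0.5344 0.1458 0.0618] yaw 0.100 pitch -36.7 roll 0.1 lip in hopper [-0.029   0.027   0.0433]
8 x [-0.105, -0.003, 0.045, 0.003, 0.007, -0.001]
```

{"name": "carry_out", "arguments": {
  "commands": [
    [[-0.08,0,0.035,0,0,0],[-0.08,0,0.035,0,0,0],[-0.08,0,0.035,0,0,0],[-0.08,0,0.035,0,0,0],[-0.08,0,0.035,0,0,0],[-0.08,0,0.035,0,0,0],[-0.08,0,0.035,0,0,0],[-0.08,0,0.035,0,0,0],[-0.08,0,0.035,0,0,0],[-0.08,0,0.035,0,0,0],[0,0,0,0,0,0]]
  ]
}}

```text
clock: 13.48
position: [0.5803, 0.1502, 0.1129]
ee_rot: [-0.049, 0.994, -0.004, -0.102]
ft_force: [0.8, 0.8, 17.1]
grip_width: 0.128
grasp_force: 100.6
```

Run:
```python
from h import *
state();scoopnow()
a=camera("top");b=camera("scene");cv2.imwrite("pics/m8.png",np.hstack([tile(b,190,105,100,100,4),tile(a,180,120,100,100,4)]))
for aa,bb,p in [(.001,.002,-37)]: print(vpt(aa,bb,.026))
seq([(vpt(.001,.004,.026),.1,-37,2),(vpt(.003,.040,.026),.1,-5,0),(vpt(.008,.065,.026),.1,18,0),(vpt(.04,.13,.026),.1,22,0)])
```

```text
t 13.48 p [0.5803 0.1502 0.1129] q [-0.049   0.9936 -0.0035 -0.102 ] F [ 0.8232  0.7569 17.0722] w 0.128 gf 100.6
pan [0.5629 0.1487 0.0419] yaw 0.100 pitch -36.7 roll 0.2 lip in hopper [-0.0004  0.027   0.0234]
[0.5884 0.1502 0.0222]
2 x [-0.029, -0.011, -0.012, 0.011, 0.027, -0.003]
6 x [0.114, 0.0, -0.059, -0.0, -0.889, -0.001]
5 x [0.068, -0.0, -0.02, -0.0, -0.767, -0.001]
2 x [-0.646, 0.001, -0.525, -0.0, -0.333, -0.0]
```

View pics/m8.png

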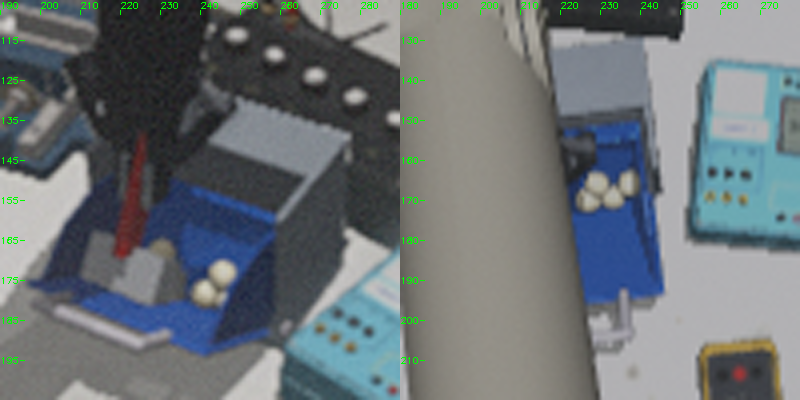

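Run:
```python
from h import *
seq([(vpt(.002,.036,.026),.1,-5,9),(vpt(.006,.058,.026),.1,18,6),(vpt(.035,.075,.026),.1,22,4),(vpt(.035,.075,.026)+[0,0,.10],.1,22,4)])
```

```text
9 x [0.073, -0.002, -0.031, 0.002, -0.587, -0.002]
6 x [0.066, -0.0, -0.007, -0.0, -0.639, -0.001]
4 x [-0.034, 0.0, -0.186, -0.0, -0.167, -0.0]
4 x [-0.457, 0.001, -0.426, -0.0, 0.0, -0.0]
```

{"name": "carry_out", "arguments": {
  "commands": [
    [[0.073,0,-0.031,0,-0.587,0],[0.073,0,-0.031,0,-0.587,0],[0.073,0,-0.031,0,-0.587,0],[0.073,0,-0.031,0,-0.587,0],[0.073,0,-0.031,0,-0.587,0],[0.073,0,-0.031,0,-0.587,0],[0.073,0,-0.031,0,-0.587,0],[0.073,0,-0.031,0,-0.587,0],[0.073,0,-0.031,0,-0.587,0],[0.066,0,-0.007,0,-0.64,0],[0.066,0,-0.007,0,-0.64,0],[0.066,0,-0.007,0,-0.64,0],[0.066,0,-0.007,0,-0.64,0],[0.066,0,-0.007,0,-0.64,0],[0.066,0,-0.007,0,-0.64,0],[0,0,0,0,0,0]]
  ]
}}

```text
clock: 14.92
position: [0.5389, 0.1419, 0.1137]
ee_rot: [-0.044, 0.94, 0.012, 0.339]
ft_force: [-0.2, 0.1, -2.3]
grip_width: 0.126
grasp_force: 98.0
```

{"name": "carry_out", "arguments": {
  "commands": [
    [[-0.034,0,-0.186,0,-0.167,0],[-0.034,0,-0.186,0,-0.167,0],[-0.034,0,-0.186,0,-0.167,0],[-0.034,0,-0.186,0,-0.167,0],[-0.25,0,-0.23,0,0,0],[-0.45,0,-0.42,0,0,0],[-0.45,0,-0.42,0,0,0],[-0.45,0,-0.42,0,0,0],[-0.25,0,-0.23,0,0,0],[0,0,0,0,0,0]]
  ]
}}

```text
clock: 15.75
position: [0.5321, 0.1437, 0.2458]
ee_rot: [-0.043, 0.927, 0.016, 0.372]
ft_force: [0.5, 0.8, -1.8]
grip_width: 0.126
grasp_force: 97.9
```

Run:
```python
from h import *
state();scoopnow();print(np.array(get_obs()["joint_pos"]))
a=camera("top");b=camera("scene");cv2.imwrite("pics/m9.png",np.vstack([np.hstack([tile(b,190,105,100,80,4),tile(a,180,120,100,80,4)]),tile(a,315,165,100,60,4).repeat(2,1)[:240,:800]]))
```

```text
t 15.75 p [0.5321 0.1437 0.2458] q [-0.043   0.927   0.0165  0.3723] F [ 0.5259  0.8418 -1.8462] w 0.126 gf 97.9
pan [0.5805 0.148  0.1912] yaw 0.093 pitch 18.8 roll -0.1 lip in hopper [0.0216 0.0244 0.2012]
[-0.6912 -0.3184  0.1327  2.2848  0.6952  0.57    0.6342]
```

View pics/m9.png

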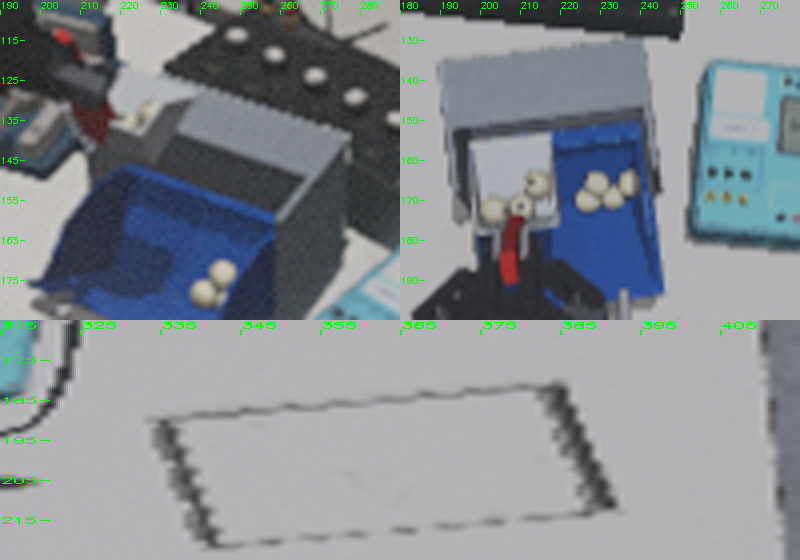

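```bash
cat >> h.py <<'E'
def beads(n="top"):
    "cream blobs"
    im=camera(n);hsv=cv2.cvtColor(im,cv2.COLOR_RGB2HSV);return im,hsv
E
python3 - <<'E'
from h import *
c=np.array([atz("top",u,v,.026) for u,v in [(333.8,190),(385.3,181),(391.9,212.5),(341,222)]]);print(c[:,:2],c.mean(0))
C=c.mean(0)-[0,.002,0];y=-.9;d=np.array([np.cos(y),np.sin(y),0]);L=C-.02*d;L[2]=0
print(C,L)
seq([(L+[0,0,.14],y,18.8,0),(L+[0,0,.06],y,18.8,4),(L+[0,0,.05],y,-10,9),(L+[0,0,.045],y,-45,12),(L+[0,0,.12],y,-45,3)])
E
```

```text
[[ 0.5203 -0.2521]
 [ 0.5497 -0.4269]
 [ 0.4435 -0.4445]
 [ 0.4132 -0.273 ]] [ 0.4817 -0.3491  0.026 ]
[ 0.4817 -0.3511  0.026 ] [ 0.4692 -0.3355  0.    ]
13 x [0.009, -0.859, 0.145, 0.5, -0.001, 0.529]
4 x [0.346, -0.0, 0.361, 0.0, -0.0, -0.0]
9 x [-0.107, 0.0, -0.008, 0.0, 0.533, 0.0]
12 x [-0.111, 0.0, -0.019, 0.0, 0.486, 0.0]
3 x [0.214, 0.0, -0.587, 0.0, 0.0, 0.0]
```

{"name": "carry_out", "arguments": {
  "commands": [
    [[0.003,-0.33,0.055,0.19,0,0.2],[0.007,-0.657,0.111,0.382,0,0.405],[0.007,-0.657,0.111,0.382,0,0.405],[0.007,-0.657,0.111,0.382,0,0.405],[0.007,-0.657,0.111,0.382,0,0.405],[0.007,-0.657,0.111,0.382,0,0.405],[0.007,-0.657,0.111,0.382,0,0.405],[0.007,-0.657,0.111,0.382,0,0.405],[0.007,-0.657,0.111,0.382,0,0.405],[0.007,-0.657,0.111,0.382,0,0.405],[0.007,-0.657,0.111,0.382,0,0.405],[0.007,-0.657,0.111,0.382,0,0.405],[0.007,-0.657,0.111,0.382,0,0.405],[0.007,-0.657,0.111,0.382,0,0.405],[0.007,-0.657,0.111,0.382,0,0.405],[0.007,-0.657,0.111,0.382,0,0.405],[0.007,-0.657,0.111,0.382,0,0.405],[0.003,-0.33,0.055,0.19,0,0.2],[0,0,0,0,0,0]]
  ]
}}

```text
clock: 17.43
position: [0.4311, -0.2588, 0.1885]
ee_rot: [0.384, 0.845, -0.154, 0.339]
ft_force: [-0.6, 0.3, -2.3]
grip_width: 0.128
grasp_force: 97.8
```

Run:
```python
from h import *
state();scoopnow();print(np.array(get_obs()["joint_pos"]));print(lipnow())
C=np.array([.4817,-.3511,0]);y=-.9;d=np.array([np.cos(y),np.sin(y),0]);L=C-.02*d
seq([(L+[0,0,.06],y,18.8,5),(L+[0,0,.05],y,-10,9),(L+[0,0,.045],y,-45,12),(L+[0,0,.12],y,-45,3)])
```

```text
t 17.43 p [ 0.4311 -0.2588  0.1885] q [ 0.3838  0.8449 -0.1542  0.3392] F [-0.6038  0.2852 -2.31  ] w 0.128 gf 97.8
pan [ 0.463  -0.2954  0.1339] yaw -0.853 pitch 18.8 roll -0.1 lip in hopper [-0.152  -0.4288  0.1439]
[ 0.1795 -0.3124 -0.0488  2.4167  0.8867  0.6119  0.2094]
[ 0.4823 -0.3175  0.1439]
5 x [0.271, -0.09, 0.321, 0.06, -0.001, 0.066]
9 x [-0.107, 0.0, -0.008, 0.0, 0.533, 0.0]
12 x [-0.111, 0.0, -0.019, 0.0, 0.486, 0.0]
3 x [0.214, 0.0, -0.587, 0.0, 0.0, 0.0]
```

Run:
```python
from h import *
C=np.array([.4817,-.3511,0]);y=-.85;d=np.array([np.cos(y),np.sin(y),0]);L=C-.02*d
seq([(L+[0,0,.06],y,9,6),(L+[0,0,.05],y,-10,6),(L+[0,0,.045],y,-45,12),(L+[0,0,.13],y,-45,3)])
```

```text
6 x [0.146, -0.096, 0.265, -0.005, 0.272, -0.002]
6 x [-0.102, 0.0, 0.006, 0.0, 0.528, 0.0]
12 x [-0.111, 0.0, -0.019, 0.0, 0.486, 0.0]
3 x [0.243, 0.001, -0.666, 0.0, -0.0, 0.0]
```

{"name": "carry_out", "arguments": {
  "commands": [
    [[0.146,-0.096,0.265,-0.005,0.272,0],[0.146,-0.096,0.265,-0.005,0.272,0],[0.146,-0.096,0.265,-0.005,0.272,0],[0.146,-0.096,0.265,-0.005,0.272,0],[0.146,-0.096,0.265,-0.005,0.272,0],[0.146,-0.096,0.265,-0.005,0.272,0],[0,0,0,0,0,0]]
  ]
}}

```text
clock: 18.02
position: [0.4247, -0.2803, 0.1158]
ee_rot: [0.391, 0.873, -0.118, 0.265]
ft_force: [-0.6, -0.9, -2.5]
grip_width: 0.127
grasp_force: 97.8
```

Run:
```python
from h import *
state();scoopnow();print(np.array(get_obs()["joint_pos"]));print(lipnow())
C=np.array([.4817,-.3511,0]);y=-.85;d=np.array([np.cos(y),np.sin(y),0]);L=C-.02*d
seq([(L+[0,0,.05],y,-10,6),(L+[0,0,.045],y,-45,12),(L+[0,0,.13],y,-45,3)])
```

```text
t 18.02 p [ 0.4247 -0.2803  0.1158] q [ 0.3909  0.8734 -0.1182  0.2654] F [-0.6097 -0.9023 -2.5304] w 0.127 gf 97.8
pan [ 0.4503 -0.309   0.0536] yaw -0.842 pitch 8.8 roll -0.0 lip in hopper [-0.165  -0.4418  0.0583]
[ 0.1583 -0.1476  0.131   2.3779  0.7055  0.4942  0.4625]
[ 0.4707 -0.3318  0.0583]
6 x [-0.11, -0.017, 0.003, 0.006, 0.522, 0.013]
12 x [-0.111, 0.0, -0.019, 0.0, 0.486, 0.0]
3 x [0.243, 0.001, -0.666, 0.0, -0.0, 0.0]
```

{"name": "carry_out", "arguments": {
  "commands": [
    [[-0.11,-0.015,0.003,0,0.522,0],[-0.11,-0.015,0.003,0,0.522,0],[-0.11,-0.015,0.003,0,0.522,0],[-0.11,-0.015,0.003,0,0.522,0],[-0.11,-0.015,0.003,0,0.522,0],[-0.11,-0.015,0.003,0,0.522,0],[-0.11,0,-0.019,0,0.486,0],[-0.11,0,-0.019,0,0.486,0],[-0.11,0,-0.019,0,0.486,0],[-0.11,0,-0.019,0,0.486,0],[-0.11,0,-0.019,0,0.486,0],[-0.11,0,-0.019,0,0.486,0],[-0.11,0,-0.019,0,0.486,0],[-0.11,0,-0.019,0,0.486,0],[-0.11,0,-0.019,0,0.486,0],[-0.11,0,-0.019,0,0.486,0],[-0.11,0,-0.019,0,0.486,0],[-0.11,0,-0.019,0,0.486,0],[0,0,0,0,0,0],[0,0,0,0,0,0]]
  ]
}}

```text
clock: 19.68
position: [0.4743, -0.3391, 0.137]
ee_rot: [0.402, 0.9, 0.07, -0.156]
ft_force: [-0.3, 0.4, -2.2]
grip_width: 0.125
grasp_force: 97.9
```

{"name": "carry_out", "arguments": {
  "commands": [
    [[0,0,0,0,0,0],[0,0,0,0,0,0],[0,0,0,0,0,0],[0.12,0,-0.33,0,0,0],[0.24,0,-0.66,0,0,0],[0.24,0,-0.66,0,0,0],[0.24,0,-0.66,0,0,0],[0.12,0,-0.33,0,0,0],[0,0,0,0,0,0]]
  ]
}}

```text
clock: 20.43
position: [0.4745, -0.3401, 0.2556]
ee_rot: [0.402, 0.9, 0.071, -0.152]
ft_force: [0.6, -0.8, -1.5]
grip_width: 0.126
grasp_force: 97.9
```

Run:
```python
from h import *
state();scoopnow();l=lipnow();print(l)
a=camera("top");b=camera("scene")
cv2.imwrite("pics/m10.png",np.vstack([np.hstack([tile(a,320,165,80,60,5),tile(b,320,230,80,60,5)]),np.hstack([tile(a,180,125,80,60,5),tile(b,205,138,80,60,5)])]))
y2=.1
seq([(l+[-.02,0,.05],-.8,-37,0),(hpt(-.03,-.028,.16),.1,-37,0)])
```

```text
t 20.43 p [ 0.4745 -0.3401  0.2556] q [ 0.402   0.9002  0.071  -0.1517] F [ 0.6092 -0.7752 -1.4761] w 0.126 gf 97.9
pan [ 0.457  -0.3201  0.1875] yaw -0.835 pitch -44.3 roll 0.4 lip in hopper [-0.1643 -0.4466  0.1658]
[ 0.4719 -0.3365  0.1658]
2 x [0.488, -0.178, -0.557, 0.069, -0.631, -0.18]
13 x [0.09, 0.864, 0.13, 0.138, 0.001, -0.647]
```

View pics/m10.png

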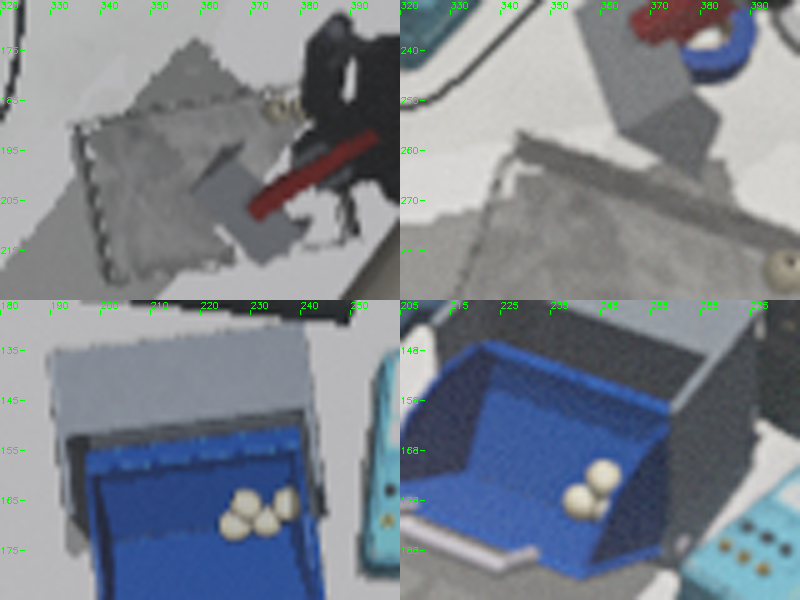

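Run:
```python
from h import *
seq([(hpt(-.03,-.031,.17),.1,-37,16),(vpt(.045,.015,-.031),.1,-37,5)])
```

```text
16 x [0.142, 0.693, 0.037, 0.155, -0.072, -0.54]
5 x [-0.125, -0.0, 0.545, 0.0, -0.0, 0.0]
```

{"name": "carry_out", "arguments": {
  "commands": [
    [[0.142,0.693,0.037,0.155,-0.072,-0.54],[0.142,0.693,0.037,0.155,-0.072,-0.54],[0.142,0.693,0.037,0.155,-0.072,-0.54],[0.142,0.693,0.037,0.155,-0.072,-0.54],[0.142,0.693,0.037,0.155,-0.072,-0.54],[0.142,0.693,0.037,0.155,-0.072,-0.54],[0.142,0.693,0.037,0.155,-0.072,-0.54],[0.142,0.693,0.037,0.155,-0.072,-0.54],[0.142,0.693,0.037,0.155,-0.072,-0.54],[0.142,0.693,0.037,0.155,-0.072,-0.54],[0.142,0.693,0.037,0.155,-0.072,-0.54],[0.142,0.693,0.037,0.155,-0.072,-0.54],[0.142,0.693,0.037,0.155,-0.072,-0.54],[0.142,0.693,0.037,0.155,-0.072,-0.54],[0.142,0.693,0.037,0.155,-0.072,-0.54],[0.142,0.693,0.037,0.155,-0.072,-0.54],[0,0,0,0,0,0],[0,0,0,0,0,0]]
  ]
}}

```text
clock: 22.03
position: [0.5555, 0.0919, 0.2576]
ee_rot: [-0.052, 0.993, -0.005, -0.106]
ft_force: [0.7, -1.0, -1.3]
grip_width: 0.127
grasp_force: 98.0
```

Run:
```python
from h import *
state();scoopnow()
seq([(vpt(.045,.015,-.031),.1,-37,6),(vpt(.04,.003,-.031),.1,-37,4)])
```

```text
t 22.03 p [0.5555 0.0919 0.2576] q [-0.052   0.993  -0.0046 -0.106 ] F [ 0.7469 -1.0322 -1.2843] w 0.127 gf 98.0
pan [0.5375 0.0901 0.1868] yaw 0.106 pitch -37.2 roll 0.1 lip in hopper [-0.0316 -0.0285  0.1681]
6 x [-0.109, -0.01, 0.445, 0.0, -0.004, 0.008]
4 x [0.001, -0.0, 0.081, 0.0, -0.0, 0.0]
```

{"name": "carry_out", "arguments": {
  "commands": [
    [[-0.11,-0.01,0.445,0,0,0.008],[-0.11,-0.01,0.445,0,0,0.008],[-0.11,-0.01,0.445,0,0,0.008],[-0.11,-0.01,0.445,0,0,0.008],[-0.11,-0.01,0.445,0,0,0.008],[-0.11,-0.01,0.445,0,0,0.008],[0,0,0.08,0,0,0],[0,0,0.08,0,0,0],[0,0,0.08,0,0,0],[0,0,0,0,0,0]]
  ]
}}

```text
clock: 22.87
position: [0.5585, 0.0871, 0.1398]
ee_rot: [-0.047, 0.993, -0.005, -0.105]
ft_force: [0.2, -0.2, -1.4]
grip_width: 0.126
grasp_force: 97.9
```

Run:
```python
from h import *
state();scoopnow()
seq([(vpt(.036,.0015,-.031),.1,-37,3),(vpt(.000,.0015,-.031),.1,-37,10)])
```

```text
t 22.87 p [0.5585 0.0871 0.1398] q [-0.0469  0.9934 -0.0048 -0.1047] F [ 0.2136 -0.1649 -1.4326] w 0.126 gf 97.9
pan [0.5408 0.0854 0.0689] yaw 0.095 pitch -37.0 roll -0.0 lip in hopper [-0.0288 -0.0339  0.0502]
3 x [-0.016, 0.023, 0.068, 0.002, -0.001, -0.016]
10 x [-0.083, 0.0, 0.035, 0.0, -0.0, 0.0]
```

{"name": "carry_out", "arguments": {
  "commands": [
    [[-0.016,0.015,0.07,0,0,0],[-0.016,0.015,0.07,0,0,0],[-0.016,0.015,0.07,0,0,0],[0,0,0.02,0,0,0],[0,0,0,0,0,0]]
  ]
}}

```text
clock: 23.28
position: [0.56, 0.0897, 0.132]
ee_rot: [-0.047, 0.994, -0.004, -0.103]
ft_force: [2.5, 0.4, 8.2]
grip_width: 0.129
grasp_force: 99.5
```

Run:
```python
from h import *
state();scoopnow()
seq([(vpt(.000,.0015,-.031),.1,-37,10)])
```

```text
t 23.28 p [0.56   0.0897 0.132 ] q [-0.0474  0.9936 -0.0045 -0.1025] F [2.5257 0.3869 8.2282] w 0.129 gf 99.5
pan [0.5425 0.0881 0.0611] yaw 0.096 pitch -36.8 roll 0.0 lip in hopper [-0.0267 -0.0314  0.0425]
10 x [-0.079, 0.001, 0.038, 0.001, 0.004, -0.004]
```

{"name": "carry_out", "arguments": {
  "commands": [
    [[-0.08,0,0.035,0,0,0],[-0.08,0,0.035,0,0,0],[-0.08,0,0.035,0,0,0],[-0.08,0,0.035,0,0,0],[-0.08,0,0.035,0,0,0],[-0.08,0,0.035,0,0,0],[-0.08,0,0.035,0,0,0],[-0.08,0,0.035,0,0,0],[-0.08,0,0.035,0,0,0],[0,0,0,0,0,0]]
  ]
}}

```text
clock: 24.12
position: [0.5859, 0.093, 0.1138]
ee_rot: [-0.048, 0.994, -0.004, -0.102]
ft_force: [1.9, 2.6, 9.2]
grip_width: 0.125
grasp_force: 99.6
```

Run:
```python
from h import *
state();scoopnow()
seq([(vpt(.002,.036,-.031),.1,-5,9),(vpt(.006,.058,-.031),.1,18,6),(vpt(.035,.075,-.031),.1,20,4),(vpt(.035,.075,-.031)+[0,0,.10],.1,20,4)])
```

```text
t 24.12 p [0.5859 0.093  0.1138] q [-0.0477  0.9936 -0.004  -0.1023] F [1.9393 2.5831 9.2087] w 0.125 gf 99.6
pan [0.5684 0.0913 0.0428] yaw 0.097 pitch -36.7 roll 0.1 lip in hopper [-0.0006 -0.0306  0.0243]
9 x [0.073, -0.001, -0.029, 0.001, -0.588, -0.004]
6 x [0.066, -0.0, -0.007, -0.0, -0.639, -0.001]
4 x [-0.05, 0.0, -0.193, -0.0, -0.083, -0.0]
4 x [-0.442, 0.001, -0.442, -0.0, -0.0, 0.0]
```

Lip reached the V; same lift-out.

{"name": "carry_out", "arguments": {
  "commands": [
    [[0.073,0,-0.031,0,-0.587,0],[0.073,0,-0.031,0,-0.587,0],[0.073,0,-0.031,0,-0.587,0],[0.073,0,-0.031,0,-0.587,0],[0.073,0,-0.031,0,-0.587,0],[0.073,0,-0.031,0,-0.587,0],[0.073,0,-0.031,0,-0.587,0],[0.073,0,-0.031,0,-0.587,0],[0.073,0,-0.031,0,-0.587,0],[0.066,0,-0.007,0,-0.64,0],[0.066,0,-0.007,0,-0.64,0],[0.066,0,-0.007,0,-0.64,0],[0.066,0,-0.007,0,-0.64,0],[0.066,0,-0.007,0,-0.64,0],[0.066,0,-0.007,0,-0.64,0],[0,0,0,0,0,0]]
  ]
}}

```text
clock: 25.45
position: [0.5451, 0.0848, 0.1164]
ee_rot: [-0.043, 0.939, 0.012, 0.342]
ft_force: [-2.4, 2.6, -1.3]
grip_width: 0.123
grasp_force: 98.2
```

{"name": "carry_out", "arguments": {
  "commands": [
    [[-0.05,0,-0.19,0,-0.08,0],[-0.05,0,-0.19,0,-0.08,0],[-0.05,0,-0.19,0,-0.08,0],[-0.05,0,-0.19,0,-0.08,0],[-0.25,0,-0.23,0,0,0],[-0.45,0,-0.42,0,0,0],[-0.45,0,-0.42,0,0,0],[-0.45,0,-0.42,0,0,0],[-0.25,0,-0.23,0,0,0],[0,0,0,0,0,0]]
  ]
}}

```text
clock: 26.28
position: [0.5432, 0.086, 0.2513]
ee_rot: [-0.042, 0.932, 0.014, 0.36]
ft_force: [0.2, 0.4, -2.7]
grip_width: 0.123
grasp_force: 98.1
```

Run:
```python
from h import *
state();scoopnow()
a=camera("top");b=camera("scene")
cv2.imwrite("pics/m11.png",np.vstack([np.hstack([tile(a,180,125,80,60,5),tile(b,195,110,80,60,5)]),np.hstack([tile(a,320,165,80,60,5),tile(b,205,148,80,60,5)])]))
C=np.array([.4817,-.3511,0]);y=-.85;d=np.array([np.cos(y),np.sin(y),0]);L=C-.03*d
seq([(L+[0,0,.15],y,18,19),(L+[0,0,.06],y,9,6),(L+[0,0,.05],y,-10,6),(L+[0,0,.045],y,-45,12),(L+[0,0,.13],y,-45,3)])
```

```text
t 26.28 p [0.5432 0.086  0.2513] q [-0.0417  0.932   0.0141  0.3597] F [ 0.2296  0.3665 -2.7203] w 0.123 gf 98.1
pan [0.5901 0.0898 0.1954] yaw 0.089 pitch 17.2 roll -0.3 lip in hopper [ 0.0256 -0.0346  0.2045]
19 x [0.045, -0.517, 0.052, 0.315, -0.008, 0.35]
6 x [0.181, -0.0, 0.275, 0.0, 0.25, 0.0]
6 x [-0.102, 0.0, 0.006, 0.0, 0.528, 0.0]
12 x [-0.111, 0.0, -0.019, 0.0, 0.486, 0.0]
3 x [0.243, 0.001, -0.666, 0.0, -0.0, 0.0]
```

View pics/m11.png

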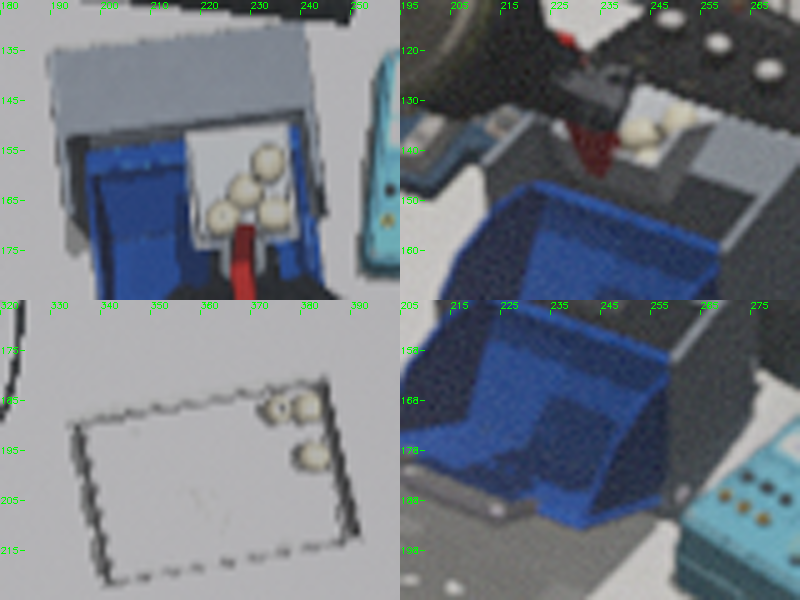

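Run:
```python
from h import *
C=np.array([.4817,-.3511,0]);y=-.85;d=np.array([np.cos(y),np.sin(y),0]);L=C-.02*d
seq([(L+[0,0,.14],y,16.5,18),(L+[0,0,.06],y,9,6)])
```

```text
18 x [0.043, -0.553, 0.072, 0.328, 0.005, 0.374]
6 x [0.16, -0.0, 0.248, 0.0, 0.208, 0.0]
```

{"name": "carry_out", "arguments": {
  "commands": [
    [[0.02,-0.27,0.035,0.16,0,0.19],[0.043,-0.553,0.072,0.328,0.005,0.374],[0.043,-0.553,0.072,0.328,0.005,0.374],[0.043,-0.553,0.072,0.328,0.005,0.374],[0.043,-0.553,0.072,0.328,0.005,0.374],[0.043,-0.553,0.072,0.328,0.005,0.374],[0.043,-0.553,0.072,0.328,0.005,0.374],[0.043,-0.553,0.072,0.328,0.005,0.374],[0.043,-0.553,0.072,0.328,0.005,0.374],[0.043,-0.553,0.072,0.328,0.005,0.374],[0.043,-0.553,0.072,0.328,0.005,0.374],[0.043,-0.553,0.072,0.328,0.005,0.374],[0.043,-0.553,0.072,0.328,0.005,0.374],[0.043,-0.553,0.072,0.328,0.005,0.374],[0.043,-0.553,0.072,0.328,0.005,0.374],[0.043,-0.553,0.072,0.328,0.005,0.374],[0.043,-0.553,0.072,0.328,0.005,0.374],[0.043,-0.553,0.072,0.328,0.005,0.374],[0.02,-0.27,0.035,0.16,0,0.19],[0,0,0,0,0,0]]
  ]
}}

```text
clock: 28.05
position: [0.4162, -0.2793, 0.1861]
ee_rot: [0.388, 0.852, -0.146, 0.321]
ft_force: [-0.0, 0.6, -2.2]
grip_width: 0.126
grasp_force: 97.7
```

Run:
```python
from h import *
state();scoopnow();print(lipnow(),np.array(get_obs()["joint_pos"])[3])
a=camera("top");cv2.imwrite("pics/t.png",a[:,:,::-1])
C=np.array([.4817,-.3511,0]);y=-.85;d=np.array([np.cos(y),np.sin(y),0]);L=C-.02*d
seq([(L+[0,0,.06],y,9,7),(L+[0,0,.05],y,-10,6),(L+[0,0,.045],y,-45,12),(L+[0,0,.13],y,-45,3)])
```

```text
t 28.05 p [ 0.4162 -0.2793  0.1861] q [ 0.3878  0.8516 -0.1462  0.321 ] F [-0.0096  0.6108 -2.2037] w 0.126 gf 97.7
pan [ 0.4465 -0.3142  0.1295] yaw -0.855 pitch 16.3 roll -0.1 lip in hopper [-0.1701 -0.4462  0.1382]
[ 0.4661 -0.3367  0.1382] 2.406960313017631
7 x [0.133, 0.0, 0.213, -0.002, 0.176, -0.001]
6 x [-0.102, 0.0, 0.006, 0.0, 0.528, 0.0]
12 x [-0.111, 0.0, -0.019, 0.0, 0.486, 0.0]
3 x [0.243, 0.001, -0.666, 0.0, -0.0, 0.0]
```

{"name": "carry_out", "arguments": {
  "commands": [
    [[0.133,0,0.213,0,0.176,0],[0.133,0,0.213,0,0.176,0],[0.133,0,0.213,0,0.176,0],[0.133,0,0.213,0,0.176,0],[0.133,0,0.213,0,0.176,0],[0.133,0,0.213,0,0.176,0],[0.133,0,0.213,0,0.176,0],[0,0,0,0,0,0]]
  ]
}}

```text
clock: 28.77
position: [0.4239, -0.2832, 0.1162]
ee_rot: [0.394, 0.872, -0.12, 0.266]
ft_force: [-0.3, -0.1, -2.6]
grip_width: 0.127
grasp_force: 98.0
```

{"name": "carry_out", "arguments": {
  "commands": [
    [[-0.102,0,0.006,0,0.528,0],[-0.102,0,0.006,0,0.528,0],[-0.102,0,0.006,0,0.528,0],[-0.102,0,0.006,0,0.528,0],[-0.102,0,0.006,0,0.528,0],[-0.102,0,0.006,0,0.528,0],[-0.11,0,-0.019,0,0.486,0],[-0.11,0,-0.019,0,0.486,0],[-0.11,0,-0.019,0,0.486,0],[-0.11,0,-0.019,0,0.486,0],[-0.11,0,-0.019,0,0.486,0],[-0.11,0,-0.019,0,0.486,0],[-0.11,0,-0.019,0,0.486,0],[-0.11,0,-0.019,0,0.486,0],[-0.11,0,-0.019,0,0.486,0],[-0.11,0,-0.019,0,0.486,0],[-0.11,0,-0.019,0,0.486,0],[-0.11,0,-0.019,0,0.486,0],[0,0,0,0,0,0],[0,0,0,0,0,0]]
  ]
}}

```text
clock: 30.43
position: [0.4735, -0.3401, 0.1346]
ee_rot: [0.406, 0.897, 0.071, -0.157]
ft_force: [0.4, -0.1, -1.9]
grip_width: 0.125
grasp_force: 97.9
```

{"name": "carry_out", "arguments": {
  "commands": [
    [[0,0,0,0,0,0],[0,0,0,0,0,0],[0,0,0,0,0,0],[0.12,0,-0.33,0,0,0],[0.24,0,-0.66,0,0,0],[0.24,0,-0.66,0,0,0],[0.24,0,-0.66,0,0,0],[0.12,0,-0.33,0,0,0],[0,0,0,0,0,0]]
  ]
}}

```text
clock: 31.18
position: [0.4737, -0.3408, 0.2532]
ee_rot: [0.406, 0.898, 0.071, -0.154]
ft_force: [1.2, -0.9, -1.0]
grip_width: 0.13
grasp_force: 97.9
```

Run:
```python
from h import *
state();scoopnow()
# back to the mat: pose high over the old place, level
l0=pan0+S0.apply([.031,0,0])
seq([(l0+[0,0,.13],yaw0,0,26)])
```

```text
t 31.18 p [ 0.4737 -0.3408  0.2532] q [ 0.4062  0.8979  0.0715 -0.1537] F [ 1.2324 -0.9027 -0.976 ] w 0.13 gf 97.9
pan [ 0.456  -0.3205  0.1853] yaw -0.847 pitch -44.5 roll 0.2 lip in hopper [-0.1656 -0.447   0.1635]
26 x [0.345, 0.618, 0.078, -0.015, -0.265, -0.335]
```

Run:
```python
from h import *
a=camera("top");b=camera("scene")
cv2.imwrite("pics/m12a.png",a[:,:,::-1])
l0=pan0+S0.apply([.031,0,0])
seq([([.50,.0,.19],-.4,-20,13),(l0+[0,0,.13],yaw0,0,14)])
# path heights
o=get_obs();A=M(o["position"],Ro.from_quat(o["ee_rot"]))
for lip,yaw,pit in [([.50,.0,.19],-.4,-20),(l0+[0,0,.13],yaw0,0)]:
    B=M(*tcp(lip2pan(lip,yaw,pit),yaw,pit));L=np.real(logm(np.linalg.inv(A)@B))
    for t in np.linspace(0,1,6):
        T=A@expm(L*t);R=Ro.from_matrix(T[:3,:3])*relR.inv();p=T[:3,3]-R.apply(offT);print(p+R.apply([.031,0,0]),T[:3,3])
    A=B
```

```text
13 x [0.419, 0.545, 0.023, 0.044, -0.312, -0.33]
14 x [0.233, 0.617, 0.082, -0.078, -0.234, -0.292]
[ 0.4694 -0.3359  0.1591] [ 0.4728 -0.34    0.2488]
[ 0.4885 -0.2712  0.1709] [ 0.4857 -0.2706  0.2607]
[ 0.501  -0.2045  0.1803] [ 0.4916 -0.1999  0.2696]
[ 0.507  -0.1366  0.187 ] [ 0.4908 -0.1285  0.275 ]
[ 0.5066 -0.0682  0.1904] [ 0.4834 -0.0574  0.2765]
[0.5  0.   0.19] [0.4698 0.0128 0.2736]
[ 0.5  -0.    0.19] [0.4698 0.0128 0.2736]
[0.5086 0.0753 0.1809] [0.4717 0.0862 0.2621]
[0.5114 0.1511 0.1713] [0.468  0.1595 0.2495]
[0.5082 0.2266 0.1607] [0.4589 0.232  0.2356]
[0.4992 0.3015 0.1487] [0.4446 0.3032 0.22  ]
[0.4846 0.3752 0.135 ] [0.4252 0.3729 0.2024]
```

{"name": "carry_out", "arguments": {
  "commands": [
    [[0.419,0.545,0.023,0.044,-0.312,-0.33],[0.419,0.545,0.023,0.044,-0.312,-0.33],[0.419,0.545,0.023,0.044,-0.312,-0.33],[0.419,0.545,0.023,0.044,-0.312,-0.33],[0.419,0.545,0.023,0.044,-0.312,-0.33],[0.419,0.545,0.023,0.044,-0.312,-0.33],[0.419,0.545,0.023,0.044,-0.312,-0.33],[0.419,0.545,0.023,0.044,-0.312,-0.33],[0.419,0.545,0.023,0.044,-0.312,-0.33],[0.419,0.545,0.023,0.044,-0.312,-0.33],[0.419,0.545,0.023,0.044,-0.312,-0.33],[0.419,0.545,0.023,0.044,-0.312,-0.33],[0.419,0.545,0.023,0.044,-0.312,-0.33]]
  ]
}}

```text
clock: 32.37
position: [0.4685, 0.014, 0.2719]
ee_rot: [0.198, 0.979, -0.009, 0.042]
ft_force: [1.4, 1.0, -0.9]
grip_width: 0.125
grasp_force: 97.9
```

{"name": "carry_out", "arguments": {
  "commands": [
    [[0.233,0.617,0.082,-0.078,-0.234,-0.292],[0.233,0.617,0.082,-0.078,-0.234,-0.292],[0.233,0.617,0.082,-0.078,-0.234,-0.292],[0.233,0.617,0.082,-0.078,-0.234,-0.292],[0.233,0.617,0.082,-0.078,-0.234,-0.292],[0.233,0.617,0.082,-0.078,-0.234,-0.292],[0.233,0.617,0.082,-0.078,-0.234,-0.292],[0.233,0.617,0.082,-0.078,-0.234,-0.292],[0.233,0.617,0.082,-0.078,-0.234,-0.292],[0.233,0.617,0.082,-0.078,-0.234,-0.292],[0.233,0.617,0.082,-0.078,-0.234,-0.292],[0.233,0.617,0.082,-0.078,-0.234,-0.292],[0.233,0.617,0.082,-0.078,-0.234,-0.292],[0.233,0.617,0.082,-0.078,-0.234,-0.292],[0,0,0,0,0,0],[0,0,0,0,0,0]]
  ]
}}

```text
clock: 33.7
position: [0.4232, 0.3733, 0.1998]
ee_rot: [-0.021, 0.977, 0.004, 0.214]
ft_force: [-0.5, -0.7, -2.1]
grip_width: 0.129
grasp_force: 98.1
```

Run:
```python
from h import *
state();scoopnow()
a=camera("top");b=camera("scene")
cv2.imwrite("pics/m12.png",np.vstack([np.hstack([tile(a,320,165,80,60,5),tile(a,180,125,80,60,5)]),np.hstack([tile(b,330,240,100,75,4),tile(b,100,110,100,75,4)])]))
l0=pan0+S0.apply([.031,0,0])
seq([(l0+[0,0,.02],yaw0,0,6),(l0,yaw0,0,6)])
```

```text
t 33.7 p [0.4232 0.3733 0.1998] q [-0.0214  0.9766  0.0043  0.2138] F [-0.516  -0.6517 -2.0634] w 0.129 gf 98.1
pan [0.4512 0.3744 0.1323] yaw 0.044 pitch -0.3 roll -0.1 lip in hopper [-0.0828  0.2611  0.1322]
6 x [0.19, 0.004, 0.411, -0.002, -0.005, -0.0]
6 x [0.035, -0.0, 0.076, 0.0, 0.0, 0.0]
```

View pics/m12.png

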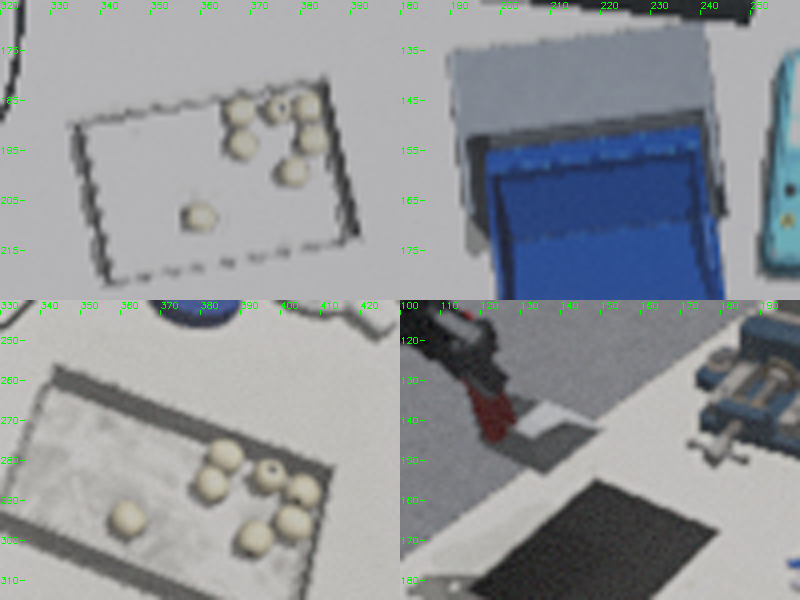

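{"name": "carry_out", "arguments": {
  "commands": [
    [[0.19,0,0.41,0,0,0],[0.19,0,0.41,0,0,0],[0.19,0,0.41,0,0,0],[0.19,0,0.41,0,0,0],[0.19,0,0.41,0,0,0],[0.19,0,0.41,0,0,0],[0.035,0,0.076,0,0,0],[0.035,0,0.076,0,0,0],[0.035,0,0.076,0,0,0],[0,0,0,0,0,0],[0,0,0,0,0,0]]
  ]
}}

```text
clock: 34.72
position: [0.4256, 0.3733, 0.0844]
ee_rot: [-0.019, 0.976, 0.005, 0.216]
ft_force: [-0.8, -0.1, -1.0]
grip_width: 0.121
grasp_force: 98.0
```

Run:
```python
from h import *
state();scoopnow();o=get_obs();print(np.array(o["torque"]))
l0=pan0+S0.apply([.031,0,0])
seq([(l0,yaw0,0,5)])
```

```text
t 34.72 p [0.4256 0.3733 0.0844] q [-0.0193  0.9763  0.0055  0.2157] F [-0.8128 -0.0562 -0.9665] w 0.121 gf 98.0
pan [0.454  0.3746 0.017 ] yaw 0.040 pitch -0.1 roll 0.1 lip in hopper [-0.0801  0.2608  0.017 ]
[-0.0197  0.6239  0.0567]
5 x [0.027, -0.002, 0.054, 0.002, -0.002, -0.001]
```

{"name": "carry_out", "arguments": {
  "commands": [
    [[0.025,0,0.054,0,0,0],[0.025,0,0.054,0,0,0],[0.025,0,0.054,0,0,0],[0.025,0,0.054,0,0,0],[0,0,0,0,0,0]]
  ]
}}

```text
clock: 35.13
position: [0.425, 0.3729, 0.0734]
ee_rot: [-0.02, 0.976, 0.005, 0.215]
ft_force: [-0.2, 0.1, -2.0]
grip_width: 0.128
grasp_force: 98.0
```

{"name": "carry_out", "arguments": {
  "commands": [
    [[0.013,0,0.027,0,0,0],[0.013,0,0.027,0,0,0],[0,0,0,0,0,0],[0,0,0,0,0,0]]
  ]
}}

```text
clock: 35.47
position: [0.4253, 0.3736, 0.0723]
ee_rot: [-0.02, 0.976, 0.005, 0.216]
ft_force: [-3.4, -1.6, 5.5]
grip_width: 0.123
grasp_force: 99.3
```

Run:
```python
from h import *
state();scoopnow()
```

```text
t 35.47 p [0.4253 0.3736 0.0723] q [-0.0196  0.9762  0.0054  0.2158] F [-3.3571 -1.6087  5.4631] w 0.123 gf 99.3
pan [0.4536 0.3748 0.005 ] yaw 0.041 pitch -0.1 roll 0.1 lip in hopper [-0.0804  0.2611  0.0049]
```

{"name": "carry_out", "arguments": {
  "commands": [
    [[0,0,0,0,0,0],[0,0,0,0,0,0],[0,0,0,0,0,0],[0,0,0,0,0,0],[0,0,0,0,0,0],[0,0,0,0,0,0]]
  ],
  "hand": -0.2,
  "force": 40
}}

```text
clock: 35.97
position: [0.4252, 0.3731, 0.0716]
ee_rot: [-0.019, 0.976, 0.005, 0.215]
ft_force: [0.7, 0.3, 0.1]
grip_width: 0.6
grasp_force: 0.0
```

{"name": "carry_out", "arguments": {
  "commands": [
    [[0,0,-0.3,0,0,0],[0,0,-0.6,0,0,0],[0,0,-0.6,0,0,0],[0,0,-0.6,0,0,0],[0,0,-0.6,0,0,0],[0,0,-0.6,0,0,0],[0,0,0,0,0,0]]
  ]
}}

```text
clock: 36.55
position: [0.3691, 0.373, 0.196]
ee_rot: [-0.02, 0.976, 0.008, 0.217]
ft_force: [0.5, 1.5, -0.2]
grip_width: 0.605
grasp_force: 0.0
```

Run:
```python
from h import *
state()
a=camera("top");b=camera("scene");cv2.imwrite("pics/n.png",a[:,:,::-1])
def red(im,x0,y0,x1,y1):
    r=im[y0:y1,x0:x1].astype(int);m=(r[...,0]>90)&(r[...,1]<60);v,u=np.nonzero(m);return len(u),(u.min()+x0,u.max()+x0,v.min()+y0,v.max()+y0)
print(red(b,105,140,150,185),red(a,115,200,165,240))
print("expected handle top px",proj("scene",[pan0+S0.apply([-.041,0,.125])]),proj("top",[pan0+S0.apply([-.041,0,.125])]))
f0=cv2.imread("pics/top0.png")[:,:,::-1];f0=cv2.resize(f0,(512,384),interpolation=cv2.INTER_AREA);print("start top",red(f0,115,200,165,240))
f0=cv2.imread("pics/scene0.png")[:,:,::-1];f0=cv2.resize(f0,(512,384),interpolation=cv2.INTER_AREA);print("start scene",red(f0,105,140,150,185))
plan([.470,.112,.25],tool([.995,.1,0],[0,0,-1]))
```

```text
t 36.55 p [0.3691 0.373  0.196 ] q [-0.0201  0.9759  0.0077  0.2173] F [ 0.4546  1.4691 -0.1573] w 0.605 gf 0.0
(22, (np.int64(123), np.int64(129), np.int64(151), np.int64(155))) (25, (np.int64(135), np.int64(138), np.int64(219), np.int64(226)))
expected handle top px [[124.8707 152.7262]] [[137.0157 222.8662]]
start top (27, (np.int64(135), np.int64(138), np.int64(219), np.int64(226)))
start scene (23, (np.int64(123), np.int64(129), np.int64(151), np.int64(156)))
shift units [-2.6472 -6.5692 -0.382 ] min rows 6.569152238703582
turn units [ 3.1607  3.3121 14.1776]
```

{"name": "carry_out", "arguments": {
  "commands": [
    [[0.3,0,-0.8,0,0,0],[-0.328,-0.73,0.04,0,0,0],[-0.328,-0.73,0.04,0,0,0],[-0.328,-0.73,0.04,0,0,0],[-0.328,-0.73,0.04,0,0,0],[-0.328,-0.73,0.04,0,0,0],[-0.328,-0.73,0.04,0,0,0],[-0.328,-0.73,0.04,0,0,0],[-0.328,-0.73,0.04,0,0,0],[-0.328,-0.73,0.04,0,0,0],[0,0,0,0,0,0]]
  ]
}}

```text
clock: 37.57
position: [0.4709, 0.1056, 0.2509]
ee_rot: [-0.016, 0.977, 0.004, 0.215]
ft_force: [-0.1, 0.1, 0.3]
grip_width: 0.601
grasp_force: 0.0
```

{"name": "carry_out", "arguments": {
  "commands": [
    [[0,0,0,0.198,0.207,0.886],[0,0,0,0.198,0.207,0.886],[0,0,0,0.198,0.207,0.886],[0,0,0,0.198,0.207,0.886],[0,0,0,0.198,0.207,0.886],[0,0,0,0.198,0.207,0.886],[0,0,0,0.198,0.207,0.886],[0,0,0,0.198,0.207,0.886],[0,0,0,0.198,0.207,0.886],[0,0,0,0.198,0.207,0.886],[0,0,0,0.198,0.207,0.886],[0,0,0,0.198,0.207,0.886],[0,0,0,0.198,0.207,0.886],[0,0,0,0.198,0.207,0.886],[0,0,0,0.198,0.207,0.886],[0,0,0,0.198,0.207,0.886],[0,0,0,0,0,0]]
  ]
}}

```text
clock: 38.98
position: [0.4693, 0.1103, 0.2498]
ee_rot: [0.674, 0.739, -0.003, -0.001]
ft_force: [0.5, -0.7, -0.1]
grip_width: 0.603
grasp_force: 0.0
```

Run:
```python
from h import *
state()
plan([.470,.112,.093],tool([.995,.1,0],[0,0,-1]))
```

```text
t 38.98 p [0.4693 0.1103 0.2498] q [ 0.6735  0.7392 -0.0028 -0.0012] F [ 0.5227 -0.6992 -0.1136] w 0.603 gf 0.0
shift units [0.0478 0.0431 3.9209] min rows 3.920874824111875
turn units [-0.0547  0.0189 -0.0695]
```

{"name": "carry_out", "arguments": {
  "commands": [
    [[0.02,0.02,0.56,0,0,0],[0.02,0.02,0.56,0,0,0],[0,0,0.56,0,0,0],[0,0,0.56,0,0,0],[0,0,0.56,0,0,0],[0,0,0.56,0,0,0],[0,0,0.54,0,0,0],[0,0,0,0,0,0]]
  ]
}}

```text
clock: 39.65
position: [0.4672, 0.1121, 0.091]
ee_rot: [0.67, 0.743, -0.005, -0.002]
ft_force: [-1.2, -0.4, -0.7]
grip_width: 0.604
grasp_force: 0.0
```

{"name": "carry_out", "arguments": {
  "commands": [
    [[0,0,0,0,0,0],[0,0,0,0,0,0],[0,0,0,0,0,0],[0,0,0,0,0,0],[0,0,0,0,0,0],[0,0,0,0,0,0],[0,0,0,0,0,0],[0,0,0,0,0,0],[0,0,0,0,0,0]]
  ],
  "hand": 1,
  "force": 40
}}

```text
clock: 40.4
position: [0.4702, 0.1132, 0.0969]
ee_rot: [0.671, 0.742, -0.001, 0.0]
ft_force: [-5.1, -0.7, 7.8]
grip_width: 0.093
grasp_force: 39.2
```

{"name": "carry_out", "arguments": {
  "commands": [
    [[0,0.165,-0.22,0,0,0],[0,0.18,-0.21,0,0,0],[0,0.195,-0.195,0,0,0],[0,0.21,-0.18,0,0,0],[0,0.22,-0.165,0,0,0],[0,0.235,-0.145,0,0,0],[0,0.245,-0.13,0,0,0],[0,0.255,-0.11,0,0,0],[0,0.26,-0.09,0,0,0],[0,0.265,-0.07,0,0,0],[0,0.27,-0.05,0,0,0],[0,0.275,-0.03,0,0,0],[0,0.2,-0.01,0,0,0],[0,0,0,0,0,0]]
  ]
}}

```text
clock: 41.57
position: [0.5896, 0.1268, 0.1618]
ee_rot: [0.67, 0.742, -0.0, -0.0]
ft_force: [-4.4, 3.6, 8.3]
grip_width: 0.091
grasp_force: 41.7
```

Run:
```python
from h import *
state()
```

```text
t 41.57 p [0.5896 0.1268 0.1618] q [ 0.6703  0.7421 -0.0003 -0.0005] F [-4.3718  3.6348  8.2577] w 0.091 gf 41.7
```

{"name": "carry_out", "arguments": {
  "commands": [
    [[0,0.05,0,0,0,0],[0,0.05,0,0,0,0],[0,0,0,0,0,0],[0,0,0,0,0,0]]
  ]
}}

```text
clock: 41.9
position: [0.5899, 0.1268, 0.1617]
ee_rot: [0.67, 0.742, -0.003, -0.002]
ft_force: [-24.2, 0.1, 19.6]
grip_width: 0.094
grasp_force: 43.0
```

{"name": "carry_out", "arguments": {
  "commands": [
    [[0,0.03,0,0,0,0],[0,0,0,0,0,0],[0,0,0,0,0,0]]
  ]
}}

```text
clock: 42.15
position: [0.59, 0.1269, 0.1617]
ee_rot: [0.67, 0.742, -0.004, -0.003]
ft_force: [-29.5, -0.5, 22.5]
grip_width: 0.09
grasp_force: 43.4
```

{"name": "carry_out", "arguments": {
  "commands": [
    [[0,0,0,0,0,0],[0,0,0,0,0,0],[0,0,0,0,0,0],[0,0,0,0,0,0],[0,0,0,0,0,0],[0,0,0,0,0,0]]
  ],
  "hand": -0.3
}}

```text
clock: 42.65
position: [0.5941, 0.1255, 0.1596]
ee_rot: [0.671, 0.741, -0.001, -0.0]
ft_force: [-0.2, 0.9, 0.4]
grip_width: 0.646
grasp_force: 0.0
```

{"name": "carry_out", "arguments": {
  "commands": [
    [[0,0,-0.4,0,0,0],[0,0,-0.7,0,0,0],[0,0,-0.7,0,0,0],[0,0,-0.7,0,0,0],[0.2,-0.8,0,0,0,0],[0.2,-0.8,0,0,0,0],[0.2,-0.8,0,0,0,0],[0.2,-0.8,0,0,0,0],[0,0,0,0,0,0],[0,0,0,0,0,0]]
  ]
}}

```text
clock: 43.48
position: [0.4627, 0.1452, 0.2603]
ee_rot: [0.67, 0.742, -0.001, 0.0]
ft_force: [-0.2, 0.2, -0.2]
grip_width: 0.647
grasp_force: 0.0
```

Run:
```python
from h import *
state()
b=camera("scene");a=camera("top")
f0=cv2.resize(cv2.imread("pics/scene0.png"),(512,384),interpolation=cv2.INTER_AREA)[:,:,::-1]
t=tile(b,200,120,100,75,8);s=tile(f0[:,:,::-1][:,:,::-1],200,120,100,75,8)
d=np.abs(b.astype(int)-f0.astype(int)).sum(2)
for n,(x,y,X,Y) in dict(bin=(205,120,285,195),bar=(216,130,252,158),mat=(110,145,182,200),meter=(205,215,265,275),eraser_marker=(262,235,315,285),driver=(165,210,212,237),tape=(362,222,394,248)).items():
    r=d[y:Y,x:X];print(n,"mean",r.mean().round(1),"frac>90",(r>90).mean().round(3))
h=cv2.cvtColor(a,cv2.COLOR_RGB2HSV)[178:226,330:396].astype(int);m=((h[...,0]>12)&(h[...,0]<40)&(h[...,1]>35)).astype(np.uint8)
n,l,st,c=cv2.connectedComponentsWithStats(m);print([(int(s[4]),(q+[330,178]).round(0).tolist()) for s,q in zip(st[1:],c[1:]) if s[4]>6])
```

```text
t 43.48 p [0.4627 0.1452 0.2603] q [ 0.6704  0.742  -0.0008  0.0003] F [-0.1778  0.2091 -0.1817] w 0.647 gf 0.0
bin mean 14.9 frac>90 0.0
bar mean 13.8 frac>90 0.0
mat mean 32.1 frac>90 0.055
meter mean 18.3 frac>90 0.0
eraser_marker mean 22.0 frac>90 0.0
driver mean 65.0 frac>90 0.353
tape mean 21.0 frac>90 0.0
[]
```

Run:
```python
from h import *
a=camera("top");b=camera("scene")
L=lambda f:cv2.resize(cv2.imread(f),(512,384),interpolation=cv2.INTER_AREA)[:,:,::-1]
def red(im,x0,y0,x1,y1):
    r=im[y0:y1,x0:x1].astype(int);m=(r[...,0]-r[...,1]>50);v,u=np.nonzero(m);return len(u),(u.mean()+x0).round(1) if len(u) else 0,(v.mean()+y0).round(1) if len(u) else 0
for n,im,f in(("scene",b,"pics/scene0.png"),("top",a,"pics/top0.png")):
    x=(165,210,212,237) if n=="scene" else (195,225,245,240)
    s=(105,140,150,185) if n=="scene" else (115,200,165,240)
    print(n,"driver",red(im,*x),red(L(f),*x),"scoop",red(im,*s),red(L(f),*s))
r=a[178:226,330:396].astype(int);m=((r[...,0]-r[...,2])>18).astype(np.uint8)
n,l,st,c=cv2.connectedComponentsWithStats(m);print([(int(s[4]),(q+[330,178]).round(0).tolist()) for s,q in zip(st[1:],c[1:]) if s[4]>4])
```

```text
scene driver (31, np.float64(178.1), np.float64(219.0)) (54, np.float64(177.9), np.float64(219.1)) scoop (27, np.float64(126.3), np.float64(153.4)) (28, np.float64(125.9), np.float64(153.0))
top driver (0, 0, 0) (47, np.float64(207.8), np.float64(232.2)) scoop (31, np.float64(136.5), np.float64(222.4)) (30, np.float64(136.6), np.float64(222.5))
[(6, [367.0, 187.0]), (5, [380.0, 185.0]), (5, [381.0, 192.0]), (5, [367.0, 193.0]), (5, [377.0, 198.0])]
```

Everything is in place: the driver is only shaded or hidden by the arm, the scoop stands where it started, and the beads are in the tray. I'm handing in.

```bash
python3 -c "
from workcell import *
print(hand_in())"
```

```text
the job is handed in; nothing more can be done
None
```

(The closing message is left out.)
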